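Lunch boxes on the warming plate

TASK

Get lunch warming: take the mug off the warming plate and stand it on the cork coaster, then stack all the lunch boxes squarely in one column in the middle of the plate's black heating field, long sides running across the plate, with the deep box that has the probe port on top. Then take the core probe out of its charging dock, push it fully home upright in the port of the deep box, and only then turn the plate's knob clockwise past its click to on. Leave the tumbler, jug and pepper mill where they are.

Things in the scene. Friction and masses are not known exactly. Their poses are not given: they have to be found in the camera images.
- plate: warming plate, fixed (its place varies), 290 (x) x 210 (y) x 36 mm high, white top. Origin: centre of the underside. Its x points away from the operator: knob at the -x end, heating field towards +x
- field (a point): centre of the black heating field (140 mm in the plate's x by 180 mm in its y), on the plate's top surface, 36 mm above the counter, 50 mm from the plate's centre towards its +x; axes as the plate. Boxes stand here with their long axis (x) along the plate's y
- knob (a joint): switch of the plate, rad, on a vertical axis at the plate's x = -110 mm. 0 = off, grows clockwise seen from above, stop at 1.4 = on. Two positions only: a spring resists (up to 0.12 N m) until half way (0.7 rad), clicks over, and then drives it on towards 1.4; less than half way it springs back to off
- knob_grip (a point): on the knob's axis, 65 mm above the counter, a good TCP point to pinch it; its x axis runs along the grip bar (56 long, 14 wide, 28 mm high, top at 70 mm above the counter) and turns with it. Below the bar a round skirt, 56 mm across, top at 42 mm. Off: bar 0.7 rad anticlockwise of the plate's x axis; on: 0.7 rad clockwise
- box1: Closed steel lunch box, white lid, 130 (x) x 90 (y) x 48 mm to the lid's flat top, 0.35 kg. Origin: centre of the underside. The lid's middle 60 mm is sunk 22 mm right across but for a grip bar along x, 60 long, 18 wide (y), flush with the two flat ends (35 each): pinch it across y. Plain box; two or three are there
- box2: Closed steel lunch box, white lid, 130 (x) x 90 (y) x 48 mm to the lid's flat top, 0.35 kg. Origin: centre of the underside. The lid's middle 60 mm is sunk 22 mm right across but for a grip bar along x, 60 long, 18 wide (y), flush with the two flat ends (35 each): pinch it across y. Plain box; two or three are there
- box3: Closed steel lunch box, white lid, 130 (x) x 90 (y) x 48 mm to the lid's flat top, 0.35 kg. Origin: centre of the underside. The lid's middle 60 mm is sunk 22 mm right across but for a grip bar along x, 60 long, 18 wide (y), flush with the two flat ends (35 each): pinch it across y. Plain box; two or three are there
- deepbox: Closed steel lunch box, white lid, 130 (x) x 90 (y) x 60 mm to the lid's flat top, 0.45 kg. Origin: centre of the underside. The lid's middle 60 mm is sunk 22 mm right across but for a grip bar along x, 60 long, 18 wide (y), flush with the two flat ends (35 each): pinch it across y. The deep one, with the probe port in its +x end
- port (a point): centre of the mouth of the probe port on top of the deep box: a round vertical hole of 10 mm diameter, 54 mm deep, with a small chamfer and a thin black rim, 47.5 mm from the box's middle towards its +x, level with its top
- probe: wireless core probe, 116 mm long, 45 g; origin at its tip, z along it towards the handle. Pointed steel shaft of 6 mm diameter and 50 mm length, then a round collar of 22 mm diameter and 6 mm height, then a flat-sided black handle 20 mm (x) x 14 mm (y) x 60 mm long (from 56 to 116 mm above the tip). It starts upright in the dock
- probe_collar (a point): on the probe's axis at the underside of the collar, 50 mm above the tip; it meets the mouth of the port when the probe is fully home
- dock: charging dock of the probe, a loose white block, 0.8 kg, 80 (x) x 64 (y) x 66 mm high. Origin: centre of the underside
- dock_hole (a point): mouth of the dock's hole (10 mm diameter, 54 mm deep), on the dock's top, 66 mm above the counter; the probe stands in it with the collar resting on the mouth
- mug: white mug, 85 mm high, about 64 mm across at the rim (radius 32 mm), wall 4 mm, handle towards its +y. Origin: centre of the underside. It starts standing on the heating field; take it across the body along its x, clear of the handle
- coaster: fixed round cork coaster, 124 mm across, 5 mm thick. Origin: centre of the underside
- tumbler: bystander: glass tumbler, 72 mm across, 88 mm high; origin under its centre
- jug: bystander: dark stoneware jug, 86 mm across, 110 mm high; origin under its centre
- mill: bystander: wooden pepper mill, 52 mm across, 104 mm high; origin under its centre
Things that resemble listed ones, but are neither listed nor needed, are in the scene too. Leave any pink or purple look-alike of the deepbox alone.

How it is judged:
By the outcome, as a careful person would: the job done as asked, in the order asked, and still so for the second after the job is handed in, with the robot touching nothing.
Of box1, box2, box3 only 2 to 3 are there at a start; the rules pass over those that are not, and their reading is None.
At some moment in a run one of mug, dock may be knocked a few centimetres aside while the robot is not near it.
It also fails if it takes over 210 s, if anything falls off the work surface, if the arm or the gripper's body presses on something with over 40 N, if the wrist force passes 120 N, or if a joint passes its speed limit or range.

ROBOT

A 7-joint arm with a two-finger parallel gripper is mounted at the origin on the work surface. World frame = base frame: x ahead of the robot, y to its left, z up, the work surface at z = 0. Lengths are in m, angles in degrees, forces in N, time in s.
With the tool pointing down it reaches from about 0.4 to 0.925 m from the base axis. Payload 5.6 kg.
Tool frame: the origin (TCP) lies between the finger pads, 19 mm behind the fingertips; this is the grasp point; z points along the fingers, x is the direction in which the jaws open and shut, and the axes are right-handed (so a half turn about z gives the same grasp; the last joint's range is limited). The gripper opens to 85 mm and grips with 20 to 120 N. Pads are 22 mm wide; open, the fingers measure 114 mm over their backs; the gripper's body (76 mm by 85 mm) begins 54 mm behind the grasp point. The pads swing forward as they close: fully open they stand 13 mm farther back than shut.
Start: joints at [68.526, 26.786, -0.665, 91.828, 0.344, 61.387, -3.226], TCP at [0.212, -0.615, 0.25] pointing down, gripper open.
Joint ranges: [-144.91, 144.91], [-17.63, 115.5], [-89.93, 88.59], [15.96, 139.68], [-74.01, 254.01], [8.47, 105.57], [-167.45, 167.45]. Speed limits (degrees/s): [147.25, 147.25, 180, 180, 180, 180, 180].

INTERFACE

Orientations are given as a 3x3 rotation matrix whose columns are the frame's x, y, z axes.
In Python, from plant import bot gives the robot as it stands. The module is installed in compiled form; this text tells all that it offers.
- The arm moves only by the shell command python3 -m inch 'ROWS' [FORCE]. ROWS is JSON, one flat list of numbers, 5 for each row, row after row: the closure, from 0 (fully open) to 1 (shut), then the shift along the tool's x, y, z in mm, then the turn about the tool's z in rad. A call has 1 to 12 rows; each row is the pose to reach, as a shift and turn from the pose commanded when the call began, along the tool's axes at that moment; what a row does not reach only later rows make up. A row lasts 1/10 s, in which the tool goes at most 50 mm and 8.59 degrees, less where a joint would pass 70% of its speed; a pose out of reach is approached as far as the arm can. A call with a gripper value outside its range is refused whole. The fingers move at their own pace and stop on an object; FORCE is the grip in N (left out, the last holds). Time passes only in rows, so rows that repeat a pose let the fingers close. It gives the time, the measured TCP pose, the force and the opening at its end, in the units of the state.
- bot.observe(): the state, without advancing time (a new reading comes with each control period).
- bot.get_image(name): name is "scene" or "side" or "wrist"; returns a dict with "img" (384x512x3 uint8, red, green, blue), "fovy" (degrees; the focal length in pixels is half the picture's height over the tangent of half this angle, whatever the lens; pixels are square), "cx", "cy" (the principal point, pixels), "rvec" (rotation vector, rad) and "tvec" (3), from world to camera coordinates, as OpenCV has them. Camera axes: x right, y down, z forward; pixel columns grow to the right and rows downward; lengths in m; the calibration is good to about 2 mm. A picture is of the moment at which its call begins. There is no depth.
- bot.job_done(): hands the job in, once; it reports no verdict.
The state is a dict: "clock": time; "q": joint angles; "joint_velocities": joint speeds; "effort": joint torques, N m; "tool_pos": TCP position; "ee_rot": TCP orientation; "ft_force": force on the tool from outside, world axes, zero at the start; "wrist_torque": the same for the moment, N m; "gripper_width": opening from 0.0 (shut) to 1.0 (fully open).
Only numpy, scipy, OpenCV 4.12 (cv2) and the standard library are available. Lean on these libraries where they do the work, as an engineer would, in place of code of your own. Each camera call takes 0.05 s, during which the arm holds its last target.

## Working session

There is one attempt and no reset: what is moved stays moved. The work goes in short steps, Python scripts to look and compute and a shell command to move; the robot and the scene stay as the last step left them, time stands still between calls to the robot, and variables do not carry over. Pictures are saved under pics/ and viewed, and the job is handed in when it is done.

```bash
ls; mkdir -p pics
python3 - <<'E'
from plant import bot
import cv2
s=bot.observe(); print({k:s[k] for k in("clock","q","tool_pos","ee_rot","ft_force","gripper_width")})
for n in("scene","side","wrist"):
    d=bot.get_image(n); print(n,d["fovy"],d["cx"],d["cy"],d["rvec"],d["tvec"])
    cv2.imwrite(f"pics/{n}0.png",d["img"][:,:,::-1])
E
```

```text
pics
{'clock': 0.0, 'q': array([68.52680384, 26.83881385, -0.66554928, 91.88345055,  0.34345962,
       61.38857203, -3.2278644 ]), 'tool_pos': array([ 0.21148283, -0.61404102,  0.24898819]), 'ee_rot': array([[ 3.25637405e-01, -9.45494446e-01, -7.30536567e-04],
       [-9.45492827e-01, -3.25638203e-01,  1.75371362e-03],
       [-1.89601710e-03,  1.19642332e-04, -9.99998195e-01]]), 'ft_force': array([-0.15053447, -0.2674905 , -0.45392325]), 'gripper_width': 0.9988250254416373}
scene 50.76343744987817 257.47988633066103 193.66475288149493 [ 2.27142253  0.8919195  -0.3165673 ] [-0.34056933 -0.27373373  1.56072121]
side 49.11563215916527 254.25243577070677 181.63225851381227 [ 0.60363112 -2.75211462  1.05428401] [0.44092644 0.26361281 1.10855021]
wrist 71.23173073728914 255.35023470084272 191.91598523923 [-2.32692436  1.66071381  0.28177864] [-0.64795996 -0.04174852  0.38238658]
```

View pics/scene0.png

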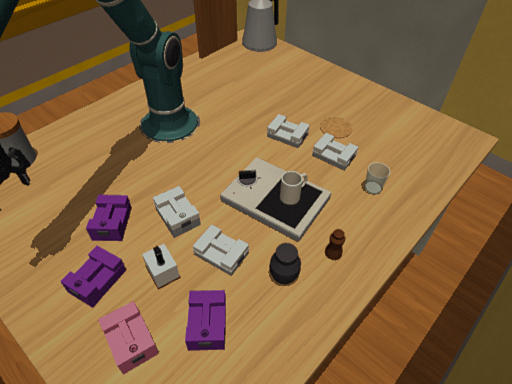

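View pics/side0.png

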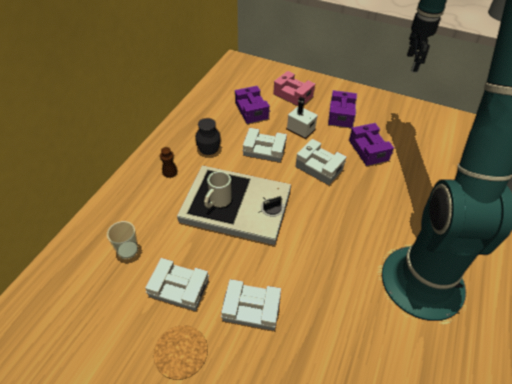

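View pics/wrist0.png

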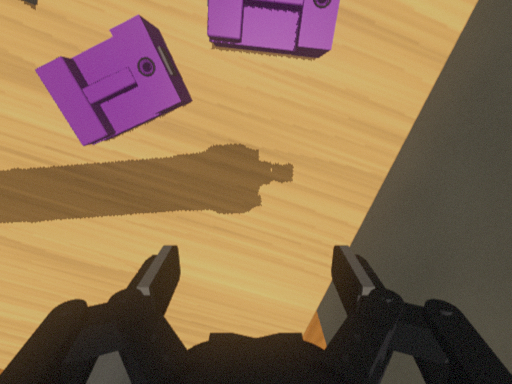

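```bash
cat > h.py <<'E'
import numpy as np, cv2
from plant import bot
def cam(n):
    d=bot.get_image(n); f=d["img"].shape[0]/2/np.tan(np.radians(d["fovy"])/2)
    K=np.array([[f,0,d["cx"]],[0,f,d["cy"]],[0,0,1.]]); R,_=cv2.Rodrigues(np.array(d["rvec"],float)); t=np.array(d["tvec"],float)
    return d["img"][:,:,::-1].copy(),(K,R,t)
def ray(c,px,z):
    K,R,t=c; px=np.atleast_2d(np.array(px,float))
    o=-R.T@t; d=(R.T@np.linalg.inv(K)@np.c_[px,np.ones(len(px))].T).T
    return o+d*((z-o[2])/d[:,2])[:,None]
def proj(c,P):
    K,R,t=c; p=(K@(R@np.atleast_2d(P).T+t[:,None])).T; return p[:,:2]/p[:,2:]
def tri(c1,p1,c2,p2):
    P=[c[0]@np.c_[c[1],c[2]] for c in(c1,c2)]
    X=cv2.triangulatePoints(P[0],P[1],np.array(p1,float).reshape(2,1),np.array(p2,float).reshape(2,1)); return (X[:3]/X[3]).ravel()
def crop(img,x,y,w,h,k,name):
    cv2.imwrite("pics/"+name,cv2.resize(img[y:y+h,x:x+w],None,fx=k,fy=k,interpolation=cv2.INTER_CUBIC))
def st():
    s=bot.observe(); return s
E
python3 - <<'E'
from h import *
im,c=cam("scene"); crop(im,130,100,200,150,4,"s_a.png"); crop(im,215,100,190,140,4,"s_b.png")
im,c=cam("side"); crop(im,140,90,220,165,3.6,"d_a.png"); crop(im,90,200,220,165,3.6,"d_b.png")
E
```

```text
(no output)
```

View pics/s_a.png

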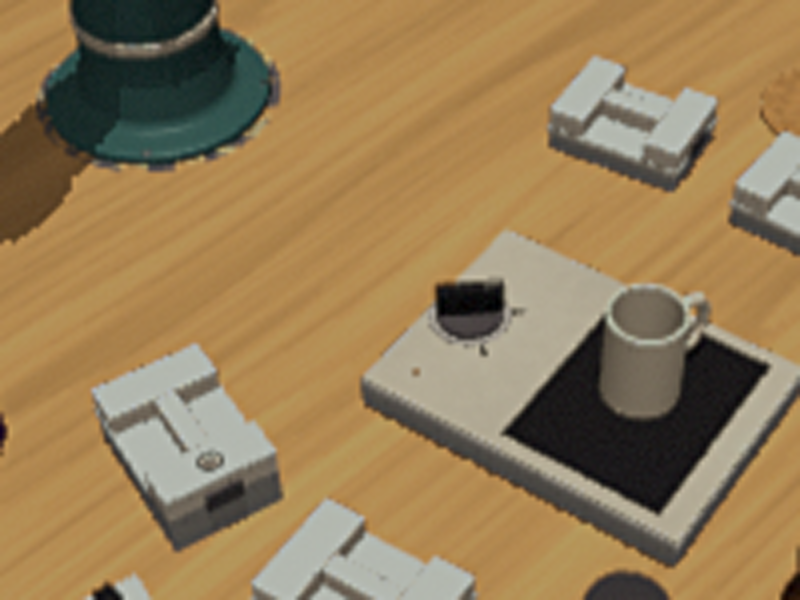

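View pics/s_b.png

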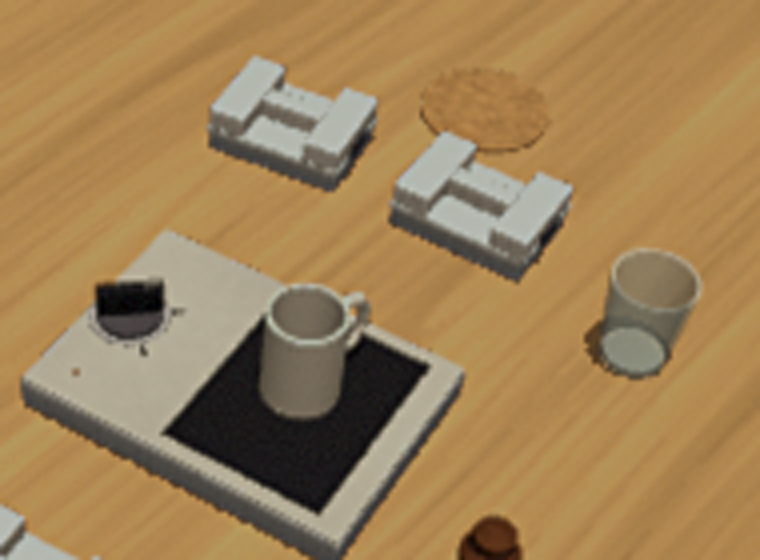

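View pics/d_a.png

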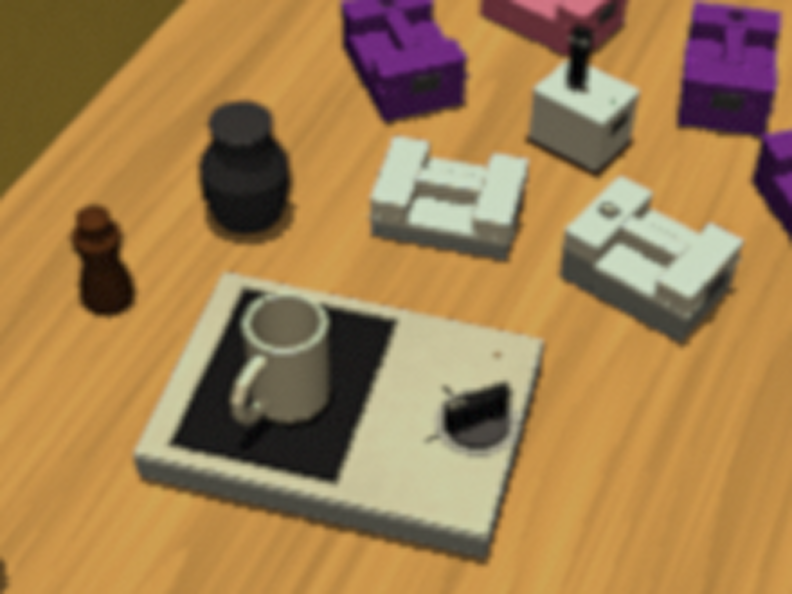

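View pics/d_b.png

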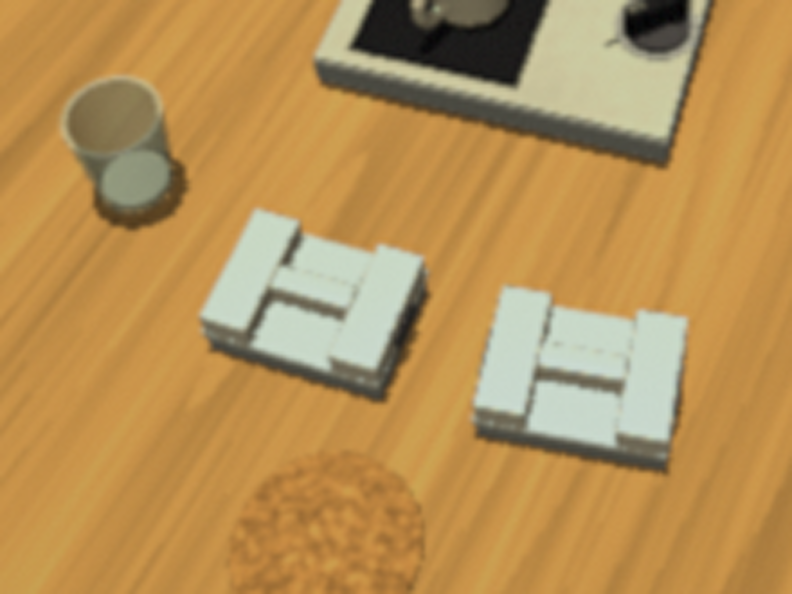

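Run:
```python
from h import *
np.set_printoptions(precision=3,suppress=True)
_,cs=cam("scene");_,cd=cam("side")
A=lambda p:np.array(p)/4+[130,100]
B=lambda p:np.array(p)/4+[215,100]
C=lambda p:np.array(p)/3.6+[140,90]
D=lambda p:np.array(p)/3.6+[90,200]
def show(n,P):
    P=P[:,:2]; print(n,P.tolist() and np.round(P,3).tolist(),'ctr',P.mean(0),'sides',np.linalg.norm(P-np.roll(P,-1,0),axis=1),'ang',np.degrees(np.arctan2(*(P[1]-P[0])[::-1])))
show('plate top scene',ray(cs,A([(508,232),(800,362),(672,550),(362,382)]),.036))
show('plate top side',ray(cd,C([(228,275),(543,338),(488,545),(138,460)]),.036))
show('field scene',ray(cs,A([(605,318),(768,365),(660,512),(505,433)]),.036))
show('field side',ray(cd,C([(242,290),(397,320),(337,482),(170,443)]),.036))
show('deep scene',ray(cs,A([(93,390),(195,345),(277,455),(165,502)]),.06))
show('deep side',ray(cd,C([(622,178),(742,235),(685,302),(565,240)]),.06))
show('boxR side',ray(cd,D([(503,288),(686,315),(668,448),(476,418)]),.048))
show('boxL side',ray(cd,D([(257,210),(427,257),(380,378),(203,322)]),.048))
show('boxM side',ray(cd,C([(395,138),(527,157),(510,240),(372,208)]),.048))
show('coaster',ray(cd,D([(327,540)]),.005)); show('coaster s',ray(cs,B([(485,108)]),.005))
show('mug rim s',ray(cs,B([(303,313)]),.121)); show('mug rim d',ray(cd,C([(286,325)]),.121))
show('tumbler',ray(cd,D([(113,118)]),.088)); show('tumbler s',ray(cs,B([(654,277)]),.088))
show('jug top',ray(cd,C([(241,123)]),.11));show('mill',ray(cd,C([(95,217)]),.104))
show('dock top side',ray(cd,C([(578,62),(638,95),(592,138),(533,100)]),.066))
print(ray(cd,C([(578,85)]),.066),ray(cs,[[160,250]],.122),ray(cd,C([(609,210)]),.06),ray(cs,A([(209,460)]),.06))
```

```text
plate top scene [[0.405, 0.059], [0.675, 0.109], [0.715, -0.104], [0.437, -0.145]] ctr [ 0.558 -0.02 ] sides [0.275 0.217 0.281 0.207] ang 10.398725780848196
plate top side [[0.703, -0.094], [0.427, -0.143], [0.39, 0.07], [0.669, 0.113]] ctr [ 0.547 -0.014] sides [0.281 0.216 0.283 0.209] ang -169.90461742399935
field scene [[0.531, 0.039], [0.659, 0.089], [0.688, -0.084], [0.554, -0.106]] ctr [ 0.608 -0.016] sides [0.137 0.175 0.136 0.147] ang 21.330865731051176
field side [[0.684, -0.083], [0.547, -0.109], [0.519, 0.065], [0.655, 0.087]] ctr [ 0.601 -0.01 ] sides [0.139 0.177 0.138 0.173] ang -169.35392396859615
deep scene [[0.311, -0.305], [0.331, -0.222], [0.459, -0.252], [0.433, -0.335]] ctr [ 0.384 -0.278] sides [0.085 0.132 0.088 0.126] ang 76.27877857333237
deep side [[0.426, -0.335], [0.306, -0.311], [0.327, -0.212], [0.445, -0.238]] ctr [ 0.376 -0.274] sides [0.123 0.101 0.121 0.099] ang 168.43833251007467
boxR side [[0.447, 0.232], [0.325, 0.197], [0.3, 0.289], [0.421, 0.323]] ctr [0.373 0.26 ] sides [0.128 0.095 0.126 0.095] ang -164.3371043807978
boxL side [[0.635, 0.25], [0.507, 0.232], [0.492, 0.325], [0.621, 0.34]] ctr [0.563 0.287] sides [0.13  0.094 0.13  0.091] ang -172.06298210671036
boxM side [[0.642, -0.309], [0.519, -0.338], [0.492, -0.229], [0.62, -0.213]] ctr [ 0.568 -0.272] sides [0.126 0.112 0.129 0.098] ang -166.74093156899886Traceback (most recent call last):
  File "<stdin>", line 19, in <module>
  File "<stdin>", line 9, in show
IndexError: index 1 is out of bounds for axis 0 with size 1
```

```bash
cat >> h.py <<'E'
def plan(x,y,z,yaw=None):
    """shift (mm, tool axes) and turn (rad) for target; yaw = world direction of jaw x axis in deg (mod 180)"""
    s=bot.observe(); R=s["ee_rot"]; p=s["tool_pos"]; d=R.T@(np.array([x,y,z])-p)*1000
    cy=np.degrees(np.arctan2(R[1,0],R[0,0])); t=0
    if yaw is not None:
        t=(yaw-cy+90)%180-90; 
        # tool z down: +turn = clockwise
    print("shift",np.round(d,1),"turn",round(-np.radians(t),3),"alt",round(-np.radians(t-180*np.sign(t)),3),"| now",np.round(p,4),"yaw",round(cy,1),"q7",round(s["q"][6],1),"t",round(s["clock"],2))
E
python3 - <<'E'
from h import *
np.set_printoptions(precision=3,suppress=True)
_,cs=cam("scene");i,cd=cam("side");_,cw=cam("wrist")
B=lambda p:np.array(p)/4+[215,100]
C=lambda p:np.array(p)/3.6+[140,90]
D=lambda p:np.array(p)/3.6+[90,200]
def show(n,P): print(n,P[:,:2].ravel())
show('coaster',ray(cd,D([(327,540)]),.005)); show('coaster s',ray(cs,B([(485,108)]),.005))
show('mug rim s',ray(cs,B([(303,313)]),.121)); show('mug rim d',ray(cd,C([(286,325)]),.121))
show('tumbler',ray(cd,D([(113,118)]),.088)); show('tumbler s',ray(cs,B([(654,277)]),.088))
show('jug top',ray(cd,C([(241,123)]),.11));show('mill',ray(cd,C([(95,217)]),.104))
show('dock top side',ray(cd,C([(578,62),(638,95),(592,138),(533,100)]),.066))
show('ports',ray(cd,C([(609,210)]),.06));show('',ray(cs,np.array([(209,460)])/4+[130,100],.06))
s=bot.observe(); K,R,t=cw; o=-R.T@t
print('wristcam in tool',s["ee_rot"].T@(o-s["tool_pos"]), 'axes',s["ee_rot"].T@R.T)
plan(.58,-.03,.40,10)
E
```

```text
coaster [0.481 0.42 ]
coaster s [0.487 0.421]
mug rim s [ 0.597 -0.003]
mug rim d [0.592 0.003]
tumbler [0.752 0.247]
tumbler s [0.756 0.246]
jug top [ 0.744 -0.203]
mill [ 0.801 -0.05 ]
dock top side [ 0.518 -0.469  0.449 -0.447  0.468 -0.369  0.537 -0.396]
ports [ 0.423 -0.29 ]
 [ 0.427 -0.289]
wristcam in tool [-0.001 -0.085 -0.124] axes [[ 1.    -0.001 -0.001]
 [ 0.001  0.945  0.327]
 [ 0.001 -0.327  0.945]]
shift [-432.8 -538.6 -150. ] turn -1.414 alt 1.728 | now [ 0.212 -0.615  0.25 ] yaw -71.0 q7 -3.2 t 0.5
```

```bash
python3 -m inch '[0,0,0,-130,0, 0,-433,-580,-140,-1.414, 0,-433,-580,-140,-1.414, 0,-433,-580,-140,-1.414, 0,-433,-580,-140,-1.414, 0,-433,-580,-140,-1.414, 0,-433,-580,-140,-1.414, 0,-433,-580,-140,-1.414, 0,-433,-580,-140,-1.414, 0,-433,-580,-140,-1.414, 0,-433,-580,-140,-1.414, 0,-433,-580,-140,-1.414]'
python3 - <<'E'
from h import *
plan(.59,.03,.38,10)
E
```

```text
clock: 1.7
tool_pos: [0.5196, -0.1618, 0.3685]
ee_rot: [[0.985, 0.175, 0.001], [0.175, -0.985, -0.001], [0.001, 0.001, -1.0]]
ft_force: [1.8, -0.0, 0.3]
gripper_width: 0.999
shift [ 102.9 -176.5  -11.6] turn 0.001 alt -3.14 | now [ 0.5196 -0.1618  0.3685] yaw 10.1 q7 17.6 t 1.7
```

```bash
python3 -m inch '[0,100,-175,-12,0, 0,100,-175,-12,0, 0,100,-175,-12,0, 0,100,-175,-12,0, 0,100,-175,-12,0, 0,100,-175,-12,0]'
python3 - <<'E'
from h import *
i,c=cam("wrist"); cv2.imwrite("pics/w1.png",cv2.resize(i,None,fx=1.5,fy=1.5))
i,c=cam("side"); cv2.imwrite("pics/d1.png",i)
E
```

```text
clock: 2.3
tool_pos: [0.5869, 0.028, 0.3797]
ee_rot: [[0.984, 0.178, -0.0], [0.178, -0.984, 0.0], [-0.0, -0.0, -1.0]]
ft_force: [-0.4, -0.4, 0.1]
gripper_width: 0.996
```

View pics/w1.png

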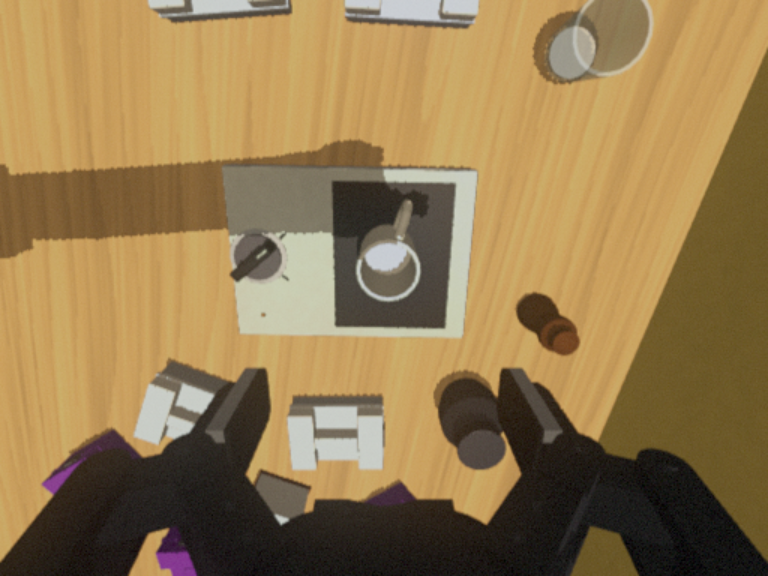

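```bash
cat >> h.py <<'E'
def rect(c,mask,z):
    cs,_=cv2.findContours(mask.astype(np.uint8),cv2.RETR_EXTERNAL,cv2.CHAIN_APPROX_NONE)
    k=max(cs,key=cv2.contourArea)[:,0,:]; k=cv2.convexHull(k)[:,0,:]
    P=ray(c,k,z)[:,:2]
    r=cv2.minAreaRect((P*1000).astype(np.float32)); return r,k
E
python3 - <<'E'
from h import *
np.set_printoptions(precision=4,suppress=True)
i,c=cam("wrist")
g=i.max(2).astype(int); m=np.zeros(g.shape,bool); m[115:225,215:308]=g[115:225,215:308]<75
r,k=rect(c,m,.036); print("field",r)
u=lambda p:np.array(p)/1.5
P=ray(c,u([(333,181),(455,183),(446,327),(335,325)]),.036); print(P,P.mean(0))
P=ray(c,u([(224,168),(477,170),(464,337),(240,334)]),.036); print('plate',P,P.mean(0), np.linalg.norm(P-np.roll(P,-1,0),axis=1))
P=ray(c,u([(388,270),(388,240),(388,300),(356,270),(420,270)]),.121);print('mug',P); print('handle',ray(c,u([(405,203)]),.08))
crop(i,210,105,110,120,5,"w1c.png")
# side view check
i,cd=cam("side"); print('knob',ray(c,u([(259,257)]),.07))
E
```

```text
field ((581.587158203125, 35.334014892578125), (108.98674774169922, 84.90252685546875), 9.86380386352539)
[[ 0.5224  0.0654  0.036 ]
 [ 0.6584  0.0868  0.036 ]
 [ 0.6879 -0.0888  0.036 ]
 [ 0.5482 -0.1103  0.036 ]] [ 0.6042 -0.0117  0.036 ]
plate [[ 0.4006  0.0585  0.036 ]
 [ 0.6794  0.1048  0.036 ]
 [ 0.7138 -0.0986  0.036 ]
 [ 0.4298 -0.1437  0.036 ]] [ 0.5559 -0.0198  0.036 ] [0.2826 0.2062 0.2875 0.2043]
mug [[ 0.5965 -0.0023  0.121 ]
 [ 0.5912  0.0275  0.121 ]
 [ 0.6021 -0.0336  0.121 ]
 [ 0.5652 -0.0078  0.121 ]
 [ 0.6278  0.0031  0.121 ]]
handle [[0.6038 0.0603 0.08  ]]
knob [[ 0.4557 -0.0269  0.07  ]]
```

View pics/w1c.png

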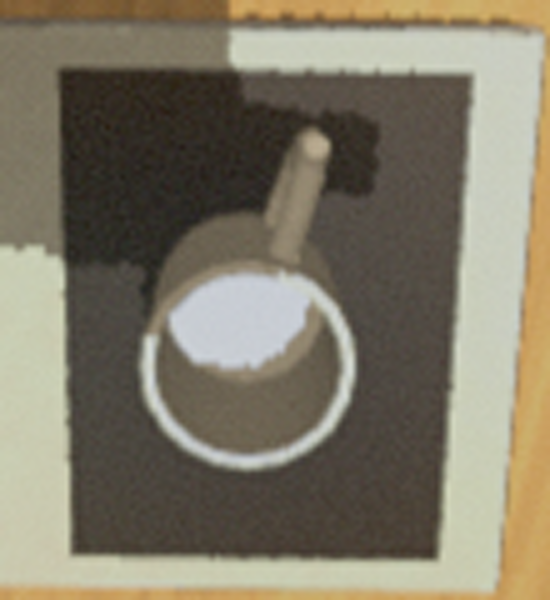

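Run:
```python
from h import *
plan(.5965,-.0025,.092,-7)
```

```text
shift [  5.2  27.7 287.7] turn 0.294 alt -2.848 | now [0.5867 0.0242 0.3797] yaw 9.8 q7 -5.0 t 2.5
```

```bash
python3 -m inch '[0,5,28,100,0.294, 0,5,28,130,0.294, 0,5,28,130,0.294, 0,5,28,130,0.294, 0,5,28,130,0.294, 0,5,28,130,0.294]'
python3 - <<'E'
from h import *
plan(.5965,-.0025,.092,-7)
i,c=cam("wrist"); crop(i,100,50,320,240,2.5,"w2.png")
E
```

```text
clock: 3.1
tool_pos: [0.598, -0.0001, 0.2525]
ee_rot: [[0.993, -0.119, 0.004], [-0.119, -0.993, 0.0], [0.004, -0.001, -1.0]]
ft_force: [1.0, 0.1, 0.0]
gripper_width: 1.0
shift [ -1.8   2.6 160.5] turn 0.003 alt -3.139 | now [ 5.980e-01 -1.000e-04  2.525e-01] yaw -6.8 q7 -21.6 t 3.1
```

View pics/w2.png

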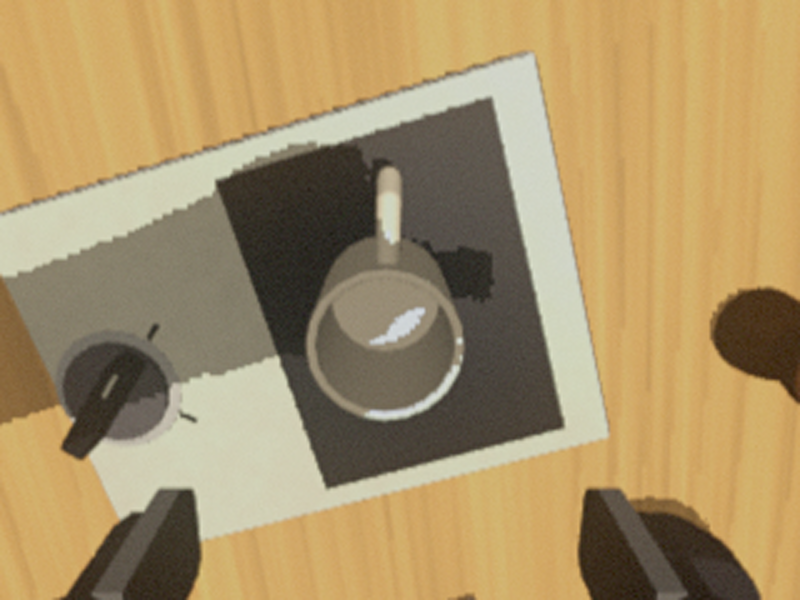

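Run:
```python
from h import *
i,c=cam("wrist")
C=lambda p:np.array(p)/2.5+[100,50]
print(ray(c,C([(385,345),(306,345),(464,345)]),.121))
P=ray(c,C([(218,181),(493,98),(564,428),(327,488)]),.036); print(P,P.mean(0))
v=P[1]-P[0];w=P[2]-P[3];print(np.degrees(np.arctan2(v[1],v[0])),np.degrees(np.arctan2(w[1],w[0])), np.linalg.norm(P-np.roll(P,-1,0),axis=1))
plan(.5965,-.0025,.092,-7)
```

```text
[[ 0.59727553  0.00129884  0.121     ]
 [ 0.56577462  0.00513683  0.121     ]
 [ 0.62880706 -0.00254287  0.121     ]]
[[ 0.52234273  0.06816434  0.036     ]
 [ 0.65981692  0.09016237  0.036     ]
 [ 0.68734793 -0.08697494  0.036     ]
 [ 0.55005066 -0.10851388  0.036     ]] [ 0.60488956 -0.00929053  0.036     ]
9.09115545790542 8.915785664931633 [0.13922308 0.17926401 0.1389765  0.1788377 ]
shift [ -1.6   2.7 160.3] turn 0.003 alt -3.138 | now [ 0.5978 -0.      0.2523] yaw -6.8 q7 -21.6 t 3.2
```

```bash
python3 -m inch '[0,0,0,50,0, 0,0,0,100,0, 0,0,0,140,0, 0,0,0,160,0, 0,0,0,160,0, 1,0,0,160,0, 1,0,0,160,0, 1,0,0,160,0, 1,0,0,160,0, 1,0,0,160,0, 1,0,0,160,0, 1,0,0,160,0]' 40
python3 - <<'E'
from h import *
plan(.484,.421,.18)
E
```

```text
clock: 4.4
tool_pos: [0.5983, -0.0001, 0.0924]
ee_rot: [[0.993, -0.119, 0.004], [-0.119, -0.993, -0.0], [0.004, -0.0, -1.0]]
ft_force: [0.3, 0.7, 6.0]
gripper_width: 0.726
shift [-163.2 -404.6  -88.1] turn -0.0 alt -0.0 | now [ 5.983e-01 -1.000e-04  9.240e-02] yaw -6.8 q7 -27.4 t 4.4
```

```bash
python3 -m inch '[1,0,0,-40,0, 1,0,0,-80,0, 1,-20,-50,-110,0, 1,-163,-405,-110,0, 1,-163,-405,-110,0, 1,-163,-405,-110,0, 1,-163,-405,-110,0, 1,-163,-405,-110,0, 1,-163,-405,-110,0, 1,-163,-405,-110,0, 1,-163,-405,-110,0, 1,-163,-405,-110,0]'
python3 - <<'E'
from h import *
i,c=cam("scene"); crop(i,200,60,250,180,3,"s3.png")
plan(.484,.421,.061)
E
```

```text
clock: 5.6
tool_pos: [0.478, 0.4291, 0.2011]
ee_rot: [[0.994, -0.108, -0.001], [-0.108, -0.994, 0.006], [-0.002, -0.006, -1.0]]
ft_force: [-1.1, -0.2, -2.6]
gripper_width: 0.727
shift [  4.4   4.  139.5] turn -0.0 alt -0.0 | now [0.4801 0.4252 0.2005] yaw -6.4 q7 -66.3 t 5.65
```

View pics/s3.png

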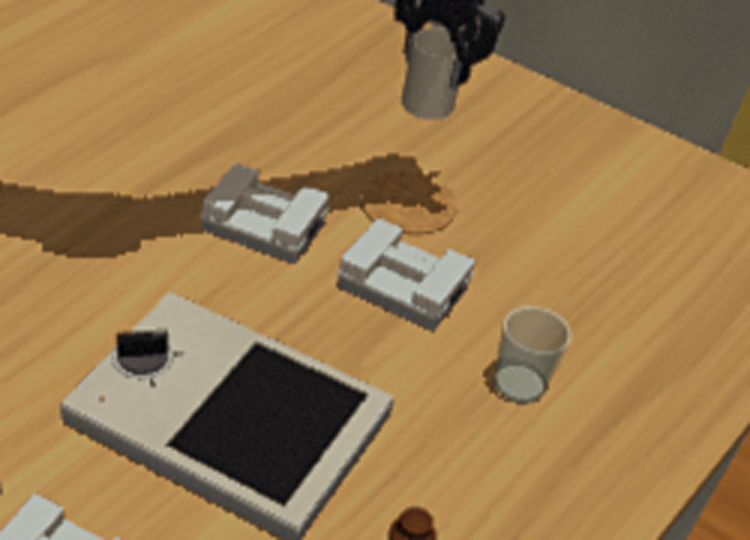

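```bash
python3 -m inch '[1,2,2,50,0, 1,2,2,90,0, 1,2,2,120,0, 1,2,2,130,0, 1,2,2,135,0, 1,2,2,137,0, 1,2,2,137,0, 1,2,2,137,0]'
python3 - <<'E'
from h import *
plan(.484,.421,.0614)
E
```

```text
clock: 6.45
tool_pos: [0.4855, 0.4195, 0.0644]
ee_rot: [[0.993, -0.119, 0.002], [-0.119, -0.993, 0.002], [0.002, -0.002, -1.0]]
ft_force: [-0.2, -0.3, -2.2]
gripper_width: 0.728
shift [-1.7 -1.3  3. ] turn -0.0 alt -0.0 | now [0.4855 0.4195 0.0644] yaw -6.8 q7 -70.7 t 6.45
```

```bash
python3 -m inch '[1,0,0,1,0, 1,0,0,2,0, 1,0,0,3,0, 1,0,0,3,0]'; python3 -m inch '[0,0,0,0,0, 0,0,0,0,0, 0,0,0,0,0, 0,0,0,0,0, 0,0,0,-40,0, 0,0,0,-80,0, 0,0,0,-130,0, 0,0,0,-180,0, 0,0,0,-180,0]';  python3 - <<'E'
from h import *
i,c=cam("wrist"); cv2.imwrite("pics/w4.png",cv2.resize(i,None,fx=1.5,fy=1.5))
plan(.484,.421,.0614)
E
```

```text
clock: 6.85
tool_pos: [0.485, 0.4191, 0.0614]
ee_rot: [[0.993, -0.119, 0.001], [-0.119, -0.993, -0.0], [0.001, -0.0, -1.0]]
ft_force: [-2.7, -3.6, 7.9]
gripper_width: 0.723
clock: 7.75
tool_pos: [0.487, 0.4223, 0.2479]
ee_rot: [[0.993, -0.119, 0.01], [-0.119, -0.993, 0.009], [0.009, -0.01, -1.0]]
ft_force: [0.2, 0.3, 0.2]
gripper_width: 1.002
shift [ -3.    0.9 182.7] turn -0.0 alt -0.0 | now [0.486  0.4206 0.2441] yaw -6.8 q7 -65.0 t 7.8
```

View pics/w4.png

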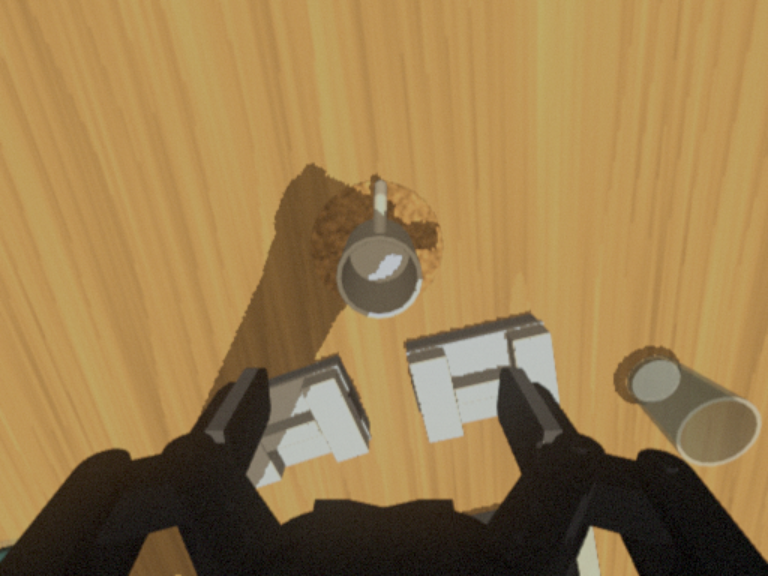

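Run:
```python
from h import *
plan(.525,.28,.27,98)
```

```text
shift [ 55.6 134.8 -26.3] turn 1.312 alt -1.83 | now [0.486  0.4206 0.2441] yaw -6.8 q7 -65.0 t 7.8
```

```bash
python3 -m inch '[0,56,135,-26,-1.83, 0,56,135,-26,-1.83, 0,56,135,-26,-1.83, 0,56,135,-26,-1.83, 0,56,135,-26,-1.83, 0,56,135,-26,-1.83, 0,56,135,-26,-1.83, 0,56,135,-26,-1.83, 0,56,135,-26,-1.83, 0,56,135,-26,-1.83, 0,56,135,-26,-1.83, 0,56,135,-26,-1.83]';python3 -m inch '[0,0,0,0,-0.03,0,0,0,0,-0.03]';  python3 - <<'E'
from h import *
i,c=cam("wrist"); cv2.imwrite("pics/w5.png",cv2.resize(i,None,fx=1.5,fy=1.5))
plan(.563,.287,.0614,98)
E
```

```text
clock: 9.0
tool_pos: [0.5237, 0.2777, 0.2641]
ee_rot: [[-0.112, 0.994, -0.002], [0.994, 0.112, -0.001], [-0.001, -0.003, -1.0]]
ft_force: [0.2, 0.5, 0.4]
gripper_width: 0.997
clock: 9.2
tool_pos: [0.5239, 0.2778, 0.2646]
ee_rot: [[-0.133, 0.991, -0.002], [0.991, 0.133, -0.0], [-0.0, -0.002, -1.0]]
ft_force: [0.3, -0.5, -0.4]
gripper_width: 1.003
shift [  3.9  40.2 203.5] turn -0.006 alt 3.135 | now [0.524  0.2779 0.2649] yaw 97.6 q7 43.0 t 9.25
```

View pics/w5.png

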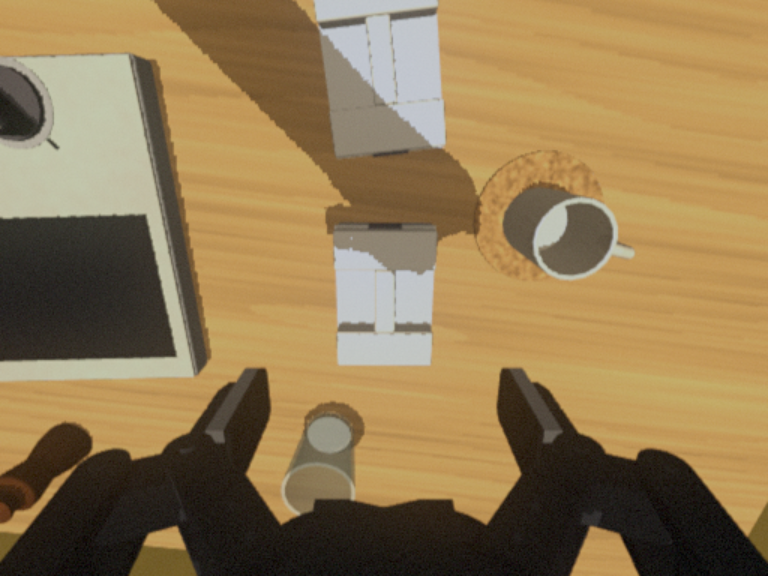

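Run:
```python
from h import *
i,c=cam("wrist"); crop(i,205,135,110,120,5,"w5c.png")
```

```text
(no output)
```

View pics/w5c.png

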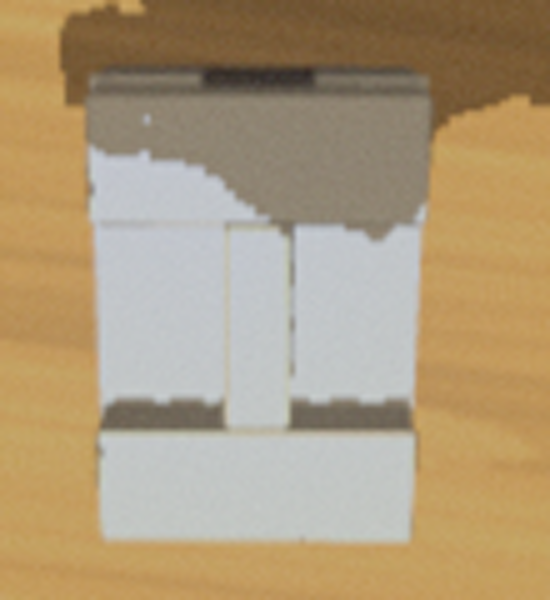

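```bash
cat >> h.py <<'E'
def quad(c,px,z):
    P=ray(c,px,z)[:,:2]; e=P-np.roll(P,-1,0); 
    u=(P[3]-P[0])+(P[2]-P[1]); v=(P[1]-P[0])+(P[2]-P[3])
    print("ctr",np.round(P.mean(0),4),"sides",np.round(np.linalg.norm(e,axis=1)*1000,1),"long dir",round(np.degrees(np.arctan2(u[1],u[0])),1),"short dir",round(np.degrees(np.arctan2(v[1],v[0])),1))
    return P.mean(0)
E
python3 - <<'E'
from h import *
i,c=cam("wrist"); C=lambda p:np.array(p)/5+[205,135]
quad(c,C([(88,90),(432,90),(413,540),(102,540)]),.048)
quad(c,C([(227,228),(291,228),(289,428),(226,428)]),.048)
plan(.563,.287,.049,98)
E
```

```text
ctr [0.5697 0.287 ] sides [ 88.3 130.8  89.7 130.8] long dir 7.4 short dir 97.6
ctr [0.5704 0.2869] sides [17.  58.4 17.6 58.4] long dir 7.3 short dir 97.6
shift [  3.7  39.8 216.4] turn -0.005 alt 3.136 | now [0.5241 0.2781 0.2655] yaw 97.7 q7 43.0 t 9.35
```

```bash
python3 -m inch '[0,2.8,46.8,50,0, 0,2.8,46.8,100,0, 0,2.8,46.8,150,0, 0,2.8,46.8,150,0, 0,2.8,46.8,150,0]';  python3 - <<'E'
from h import *
plan(.570,.287,.049,97.5)
E
```

```text
clock: 9.85
tool_pos: [0.569, 0.2869, 0.114]
ee_rot: [[-0.136, 0.991, -0.004], [0.991, 0.136, -0.002], [-0.001, -0.004, -1.0]]
ft_force: [-0.3, -0.3, 0.8]
gripper_width: 1.0
shift [ 0.1  1.3 65. ] turn 0.005 alt -3.136 | now [0.569  0.2869 0.114 ] yaw 97.8 q7 38.6 t 9.85
```

```bash
python3 -m inch '[0,0,1,40,0, 0,0,1,60,0, 0,0,1,64.5,0, 0,0,1,64.5,0, 1,0,1,64.5,0, 1,0,1,64.5,0, 1,0,1,64.5,0, 1,0,1,64.5,0, 1,0,1,64.5,0, 1,0,1,64.5,0, 1,0,1,64.5,0, 1,0,1,64.5,0]' 60;  python3 -m inch '[1,0,0,-30,0, 1,0,0,-80,0, 1,0,0,-120,0, 1,0,0,-120,0,1,0,0,-120,0]';python3 - <<'E'
from h import *
i,c=cam("wrist"); crop(i,100,140,300,240,2.5,"w6.png")
plan(.6049,-.0093,.17,9)
E
```

```text
clock: 11.05
tool_pos: [0.5717, 0.2871, 0.052]
ee_rot: [[-0.135, 0.991, 0.001], [0.991, 0.135, -0.001], [-0.001, 0.001, -1.0]]
ft_force: [0.6, -3.1, 6.4]
gripper_width: 0.19
clock: 11.55
tool_pos: [0.5711, 0.2871, 0.1711]
ee_rot: [[-0.136, 0.991, 0.0], [0.991, 0.136, -0.0], [-0.0, 0.0, -1.0]]
ft_force: [-0.4, -0.3, -4.6]
gripper_width: 0.189
shift [-2.977e+02 -6.000e+00  2.000e-01] turn 1.55 alt -1.592 | now [0.5705 0.2865 0.1697] yaw 97.8 q7 41.0 t 11.6
```

View pics/w6.png

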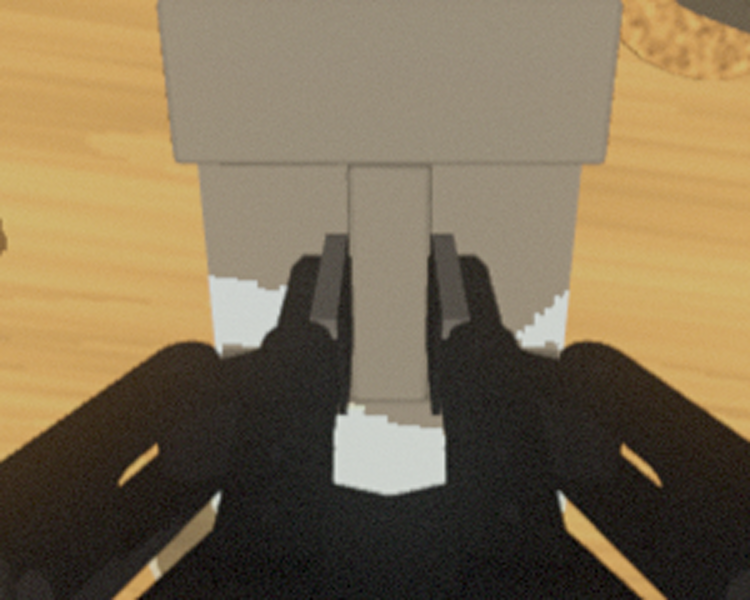

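```bash
python3 -m inch '[1,-50,0,0,0.1, 1,-298,-6,0,1.55, 1,-298,-6,0,1.55, 1,-298,-6,0,1.55, 1,-298,-6,0,1.55, 1,-298,-6,0,1.55, 1,-298,-6,0,1.55, 1,-298,-6,0,1.55, 1,-298,-6,0,1.55, 1,-298,-6,0,1.55, 1,-298,-6,0,1.55, 1,-298,-6,0,1.55]';python3 -m inch '[1,0,0,0,0,1,0,0,0,0,1,0,0,0,0]'
python3 - <<'E'
from h import *
i,c=cam("wrist"); cv2.imwrite("pics/w7.png",cv2.resize(i,None,fx=1.5,fy=1.5))
plan(.6049,-.0093,.088,9)
E
```

```text
clock: 12.8
tool_pos: [0.6042, -0.0088, 0.1689]
ee_rot: [[0.988, 0.156, -0.004], [0.156, -0.988, -0.0], [-0.004, -0.0, -1.0]]
ft_force: [0.4, -0.3, -3.8]
gripper_width: 0.196
clock: 13.1
tool_pos: [0.6055, -0.0087, 0.1708]
ee_rot: [[0.988, 0.157, -0.001], [0.157, -0.988, 0.0], [-0.001, -0.0, -1.0]]
ft_force: [0.1, -0.0, -2.5]
gripper_width: 0.192
shift [-0.7  0.5 83. ] turn 0.0 alt -3.141 | now [ 0.6056 -0.0087  0.171 ] yaw 9.0 q7 -9.5 t 13.15
```

View pics/w7.png

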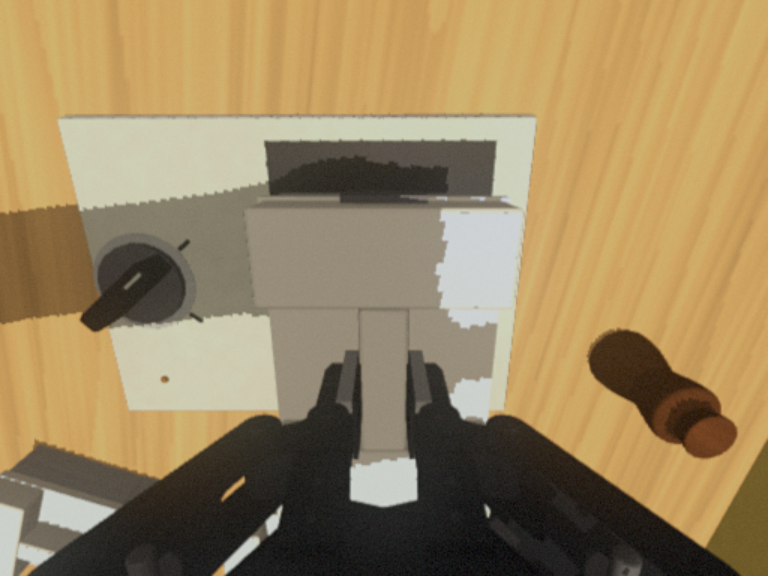

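Run:
```python
from h import *
i,c=cam("wrist"); u=lambda p:np.array(p)/1.5
P=ray(c,u([(247,209),(524,209),(256,307),(515,307)]),.167)[:,:2]; 
a=np.radians(9); R=np.array([[np.cos(a),-np.sin(a)],[np.sin(a),np.cos(a)]])
print("rel to TCP in plate axes", (P-bot.observe()["tool_pos"][:2])@R)
plan(.6049,-.0093,.088,9)
```

```text
rel to TCP in plate axes [[-0.04279026  0.06730008]
 [ 0.04482676  0.06725436]
 [-0.04339208  0.03396251]
 [ 0.04551947  0.03393405]]
shift [-0.8  0.5 83.1] turn 0.0 alt -3.141 | now [ 0.6056 -0.0087  0.1711] yaw 9.0 q7 -9.5 t 13.2
```

```bash
python3 -m inch '[1,-1.2,2.8,40,0, 1,-1.2,2.8,65,0, 1,-1.2,2.8,76,0, 1,-1.2,2.8,80,0, 1,-1.2,2.8,82,0, 1,-1.2,2.8,82,0, 1,-1.2,2.8,82,0]';python3 - <<'E'
from h import *
plan(.6049,-.0093,.088,9)
print(bot.observe()["ft_force"])
E
```

```text
clock: 13.9
tool_pos: [0.6058, -0.0115, 0.0905]
ee_rot: [[0.988, 0.156, 0.002], [0.156, -0.988, -0.0], [0.002, 0.0, -1.0]]
ft_force: [-0.2, 0.3, -2.8]
gripper_width: 0.188
shift [-0.6 -2.3  2.5] turn -0.0 alt 3.141 | now [ 0.6058 -0.0115  0.0905] yaw 9.0 q7 -12.5 t 13.9
[-0.18854499  0.26879363 -2.82976024]
```

Lower the last bit, open, rise.

```bash
python3 -m inch '[1,-0.5,0,1.5,0, 1,-0.5,0,2.5,0, 1,-0.5,0,2.5,0, 1,-0.5,0,2.5,0]';python3 -m inch '[0,0,0,0,0, 0,0,0,0,0, 0,0,0,0,0, 0,0,0,0,0, 0,0,0,0,0, 0,0,0,-40,0, 0,0,0,-90,0, 0,0,-30,-140,0, 0,0,-50,-180,0, 0,0,-50,-180,0, 0,0,-50,-180,0]';python3 - <<'E'
from h import *
i,c=cam("wrist"); cv2.imwrite("pics/w8.png",cv2.resize(i,None,fx=1.5,fy=1.5))
crop(i,160,110,200,150,4,"w8c.png")
E
```

```text
clock: 14.3
tool_pos: [0.6049, -0.0117, 0.088]
ee_rot: [[0.988, 0.156, 0.001], [0.156, -0.988, -0.001], [0.001, 0.001, -1.0]]
ft_force: [-2.2, -0.8, 6.1]
gripper_width: 0.192
clock: 15.4
tool_pos: [0.5971, 0.0385, 0.2683]
ee_rot: [[0.987, 0.158, 0.003], [0.158, -0.987, -0.0], [0.003, 0.001, -1.0]]
ft_force: [-0.9, 0.2, -0.7]
gripper_width: 1.0
```

View pics/w8.png

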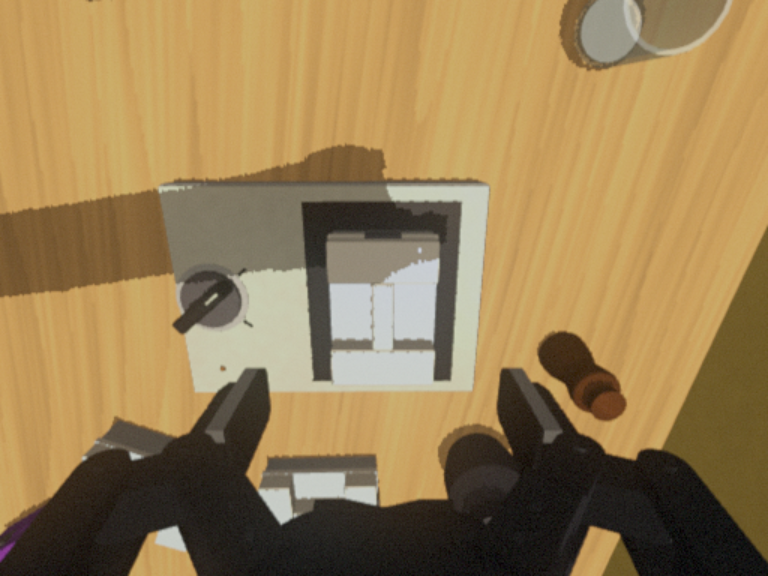

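View pics/w8c.png

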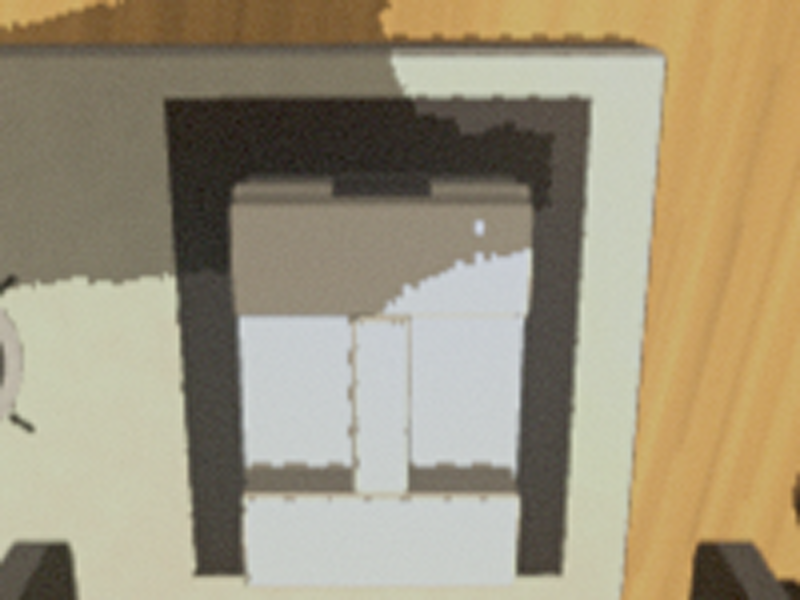

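Run:
```python
from h import *
i,c=cam("wrist"); C=lambda p:np.array(p)/4+[160,110]
quad(c,C([(232,200),(532,203),(516,584),(246,583)]),.084)
quad(c,C([(355,318),(408,318),(408,492),(356,492)]),.084)
quad(c,C([(165,99),(590,98),(562,574),(196,574)]),.036)
plan(.39,.21,.27,98)
```

```text
ctr [ 0.6037 -0.0082] sides [ 87.3 127.9  89.1 128.4] long dir -81.2 short dir 8.5
ctr [ 0.604  -0.0092] sides [16.  58.7 16.6 58.7] long dir -80.9 short dir 8.9
ctr [ 0.6028 -0.0098] sides [138.5 178.3 139.2 178. ] long dir -81.0 short dir 9.0
shift [-176.6 -203.3   -4.3] turn -1.555 alt 1.587 | now [0.596  0.0365 0.2654] yaw 8.9 q7 -10.9 t 15.5
```

Run:
```python
from h import *
plan(.35,.25,.265,106)
```

```text
shift [-209.9 -249.1    0.7] turn 1.447 alt -1.694 | now [0.596  0.0365 0.2654] yaw 8.9 q7 -10.9 t 15.5
```

```bash
python3 -m inch '[0,-210,-249,0,-1.694, 0,-210,-249,0,-1.694, 0,-210,-249,0,-1.694, 0,-210,-249,0,-1.694, 0,-210,-249,0,-1.694, 0,-210,-249,0,-1.694, 0,-210,-249,0,-1.694, 0,-210,-249,0,-1.694, 0,-210,-249,0,-1.694, 0,-210,-249,0,-1.694, 0,-210,-249,0,-1.694, 0,-210,-249,0,-1.694]';python3 -m inch '[0,0,0,0,0, 0,0,0,0,0]';  python3 - <<'E'
from h import *
i,c=cam("wrist"); cv2.imwrite("pics/w9.png",cv2.resize(i,None,fx=1.5,fy=1.5))
crop(i,170,110,200,150,4,"w9c.png")
plan(.375,.26,.052,106)
E
```

```text
clock: 16.7
tool_pos: [0.3503, 0.2495, 0.2653]
ee_rot: [[-0.279, 0.96, -0.003], [0.96, 0.279, -0.0], [0.001, -0.003, -1.0]]
ft_force: [0.5, -0.1, 0.3]
gripper_width: 0.999
clock: 16.9
tool_pos: [0.3503, 0.25, 0.2659]
ee_rot: [[-0.274, 0.962, -0.002], [0.962, 0.274, -0.0], [0.0, -0.002, -1.0]]
ft_force: [0.3, -0.5, 0.1]
gripper_width: 1.002
shift [  2.6  26.7 214.1] turn -0.001 alt 3.14 | now [0.3504 0.2502 0.2661] yaw 105.9 q7 52.7 t 16.95
```

View pics/w9.png

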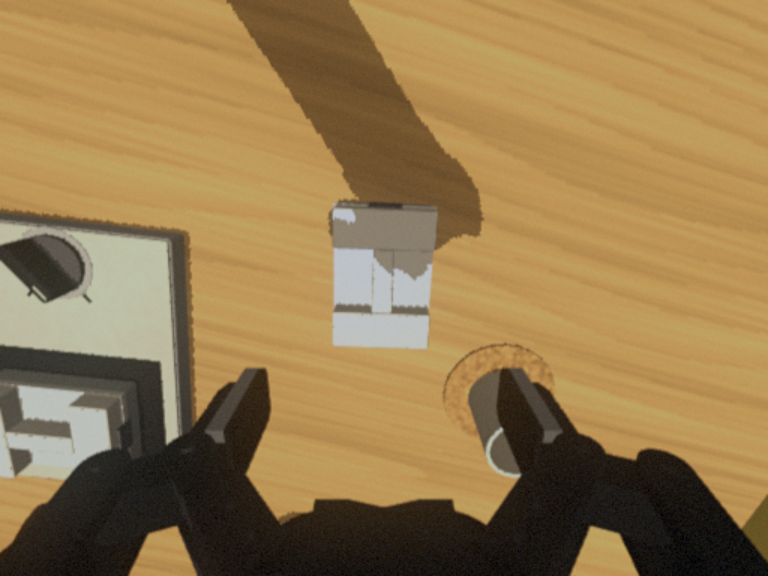

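View pics/w9c.png

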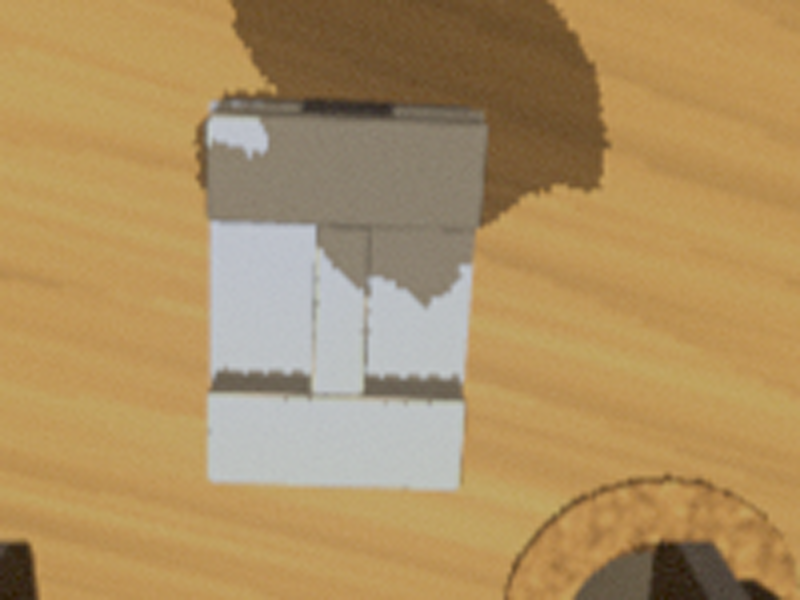

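Run:
```python
from h import *
i,c=cam("wrist"); C=lambda p:np.array(p)/4+[170,110]
p=quad(c,C([(207,113),(487,122),(462,490),(208,485)]),.048)
q=quad(c,C([(318,225),(371,225),(363,396),(313,394)]),.048)
p=(p+q)/2
plan(p[0],p[1],.052,104.4)
```

```text
ctr [0.3781 0.2589] sides [ 88.7 130.2  90.5 131. ] long dir 14.1 short dir 104.3
ctr [0.3777 0.2589] sides [17.3 60.5 17.3 59.8] long dir 13.8 short dir 104.6
shift [  0.6  29.  214.3] turn 0.027 alt -3.114 | now [0.3503 0.2504 0.2663] yaw 106.0 q7 52.7 t 17.0
```

```bash
python3 -m inch '[0,0.6,29,50,0.027, 0,0.6,29,100,0.027, 0,0.6,29,150,0.027, 0,0.6,29,150,0.027, 0,0.6,29,150,0.027, 0,0.6,29,150,0.027]';  python3 - <<'E'
from h import *
plan(.3779,.2589,.052,104.4)
E
```

```text
clock: 17.6
tool_pos: [0.3789, 0.2607, 0.1188]
ee_rot: [[-0.251, 0.968, 0.003], [0.968, 0.251, 0.002], [0.001, 0.003, -1.0]]
ft_force: [-0.3, -0.2, -0.1]
gripper_width: 0.997
shift [-1.5 -1.6 66.8] turn 0.002 alt -3.14 | now [0.3789 0.2607 0.1188] yaw 104.5 q7 35.0 t 17.6
```

```bash
python3 -m inch '[0,-1,-1.5,40,0, 0,-1,-1.5,62,0, 0,-1,-1.5,66,0, 0,-1,-1.5,66,0, 1,-1,-1.5,66,0, 1,-1,-1.5,66,0, 1,-1,-1.5,66,0, 1,-1,-1.5,66,0, 1,-1,-1.5,66,0, 1,-1,-1.5,66,0, 1,-1,-1.5,66,0, 1,-1,-1.5,66,0]' 60;  python3 -m inch '[1,0,0,-30,0, 1,0,0,-80,0, 1,0,0,-130,0, 1,0,0,-160,0,1,0,0,-160,0,1,0,0,-160,0]';python3 - <<'E'
from h import *
plan(.6038,-.0088,.20,9)
E
```

```text
clock: 18.8
tool_pos: [0.3772, 0.2579, 0.0514]
ee_rot: [[-0.25, 0.968, 0.001], [0.968, 0.25, -0.001], [-0.001, 0.001, -1.0]]
ft_force: [-1.4, -2.1, 7.6]
gripper_width: 0.194
clock: 19.4
tool_pos: [0.3767, 0.2572, 0.2102]
ee_rot: [[-0.25, 0.968, -0.0], [0.968, 0.25, -0.001], [-0.001, -0.0, -1.0]]
ft_force: [-0.6, -0.6, -4.0]
gripper_width: 0.191
shift [-314.2  153.6   10.5] turn -1.476 alt 1.666 | now [0.3767 0.2572 0.2102] yaw 104.4 q7 44.2 t 19.4
```

```bash
python3 -m inch '[1,-314,154,0,1.666, 1,-314,154,0,1.666, 1,-314,154,0,1.666, 1,-314,154,0,1.666, 1,-314,154,0,1.666, 1,-314,154,0,1.666, 1,-314,154,0,1.666, 1,-314,154,0,1.666, 1,-314,154,0,1.666, 1,-314,154,0,1.666, 1,-314,154,0,1.666, 1,-314,154,0,1.666]';python3 -m inch '[1,0,0,0,0,1,0,0,0,0,1,0,0,0,0]'
python3 - <<'E'
from h import *
i,c=cam("wrist"); cv2.imwrite("pics/w10.png",cv2.resize(i,None,fx=1.5,fy=1.5))
plan(.6038,-.0088,.1354,9)
E
```

```text
clock: 20.6
tool_pos: [0.6029, -0.0073, 0.2075]
ee_rot: [[0.988, 0.157, -0.006], [0.157, -0.988, -0.001], [-0.006, -0.0, -1.0]]
ft_force: [0.2, -0.3, -3.3]
gripper_width: 0.191
clock: 20.9
tool_pos: [0.6043, -0.0073, 0.2102]
ee_rot: [[0.987, 0.159, -0.001], [0.159, -0.987, 0.0], [-0.001, -0.0, -1.0]]
ft_force: [0.4, -0.3, -3.7]
gripper_width: 0.192
shift [-0.8  1.3 75. ] turn 0.002 alt -3.14 | now [ 0.6044 -0.0074  0.2104] yaw 9.1 q7 -6.5 t 20.95
```

View pics/w10.png

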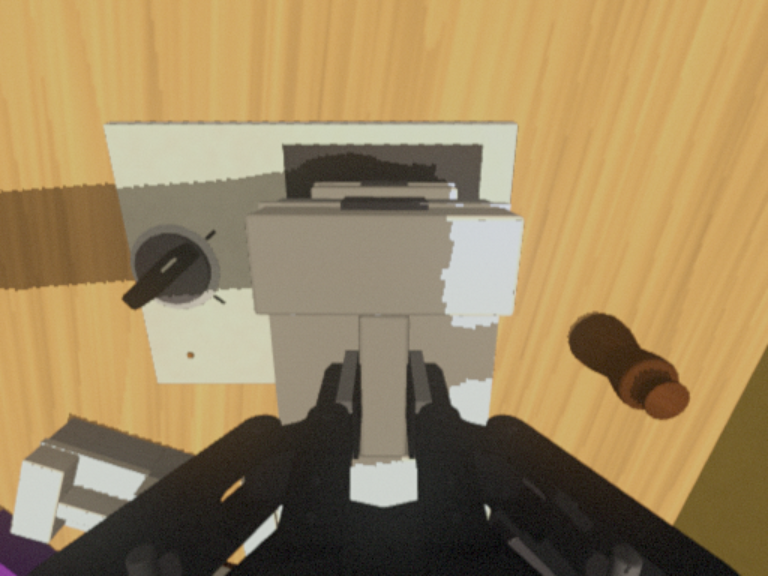

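Run:
```python
from h import *
i,c=cam("wrist"); u=lambda p:np.array(p)/1.5
P=ray(c,u([(249,216),(523,219),(256,313),(515,314)]),.2068)[:,:2]; 
a=np.radians(9); R=np.array([[np.cos(a),-np.sin(a)],[np.sin(a),np.cos(a)]])
print("rel to TCP in plate axes", (P-bot.observe()["tool_pos"][:2])@R)
plan(.6038,-.0088,.1354,9)
```

```text
rel to TCP in plate axes [[-0.04237542  0.06512268]
 [ 0.04465227  0.06425484]
 [-0.04354949  0.03185238]
 [ 0.04562706  0.03158385]]
shift [-0.9  1.2 75.2] turn 0.002 alt -3.14 | now [ 0.6045 -0.0074  0.2106] yaw 9.1 q7 -6.5 t 21.0
```

```bash
python3 -m inch '[1,-1.2,1.6,40,0, 1,-1.2,1.6,60,0, 1,-1.2,1.6,69,0, 1,-1.2,1.6,72,0, 1,-1.2,1.6,73,0, 1,-1.2,1.6,73,0]';python3 - <<'E'
from h import *
plan(.6038,-.0094,.1354,9)
print(bot.observe()["ft_force"])
E
```

```text
clock: 21.6
tool_pos: [0.6045, -0.0089, 0.139]
ee_rot: [[0.988, 0.157, 0.002], [0.157, -0.988, 0.0], [0.002, 0.0, -1.0]]
ft_force: [-0.8, -0.5, -2.7]
gripper_width: 0.191
shift [-0.8  0.4  3.6] turn 0.001 alt -3.141 | now [ 0.6045 -0.0089  0.139 ] yaw 9.1 q7 -8.9 t 21.6
[-0.76821159 -0.49468078 -2.7186461 ]
```

```bash
python3 -m inch '[1,-0.7,0.5,2,0, 1,-0.7,0.5,3.5,0, 1,-0.7,0.5,3.5,0, 1,-0.7,0.5,3.5,0]';python3 -m inch '[0,0,0,0,0, 0,0,0,0,0, 0,0,0,0,0, 0,0,0,0,0, 0,0,0,0,0, 0,0,0,-40,0, 0,0,0,-90,0, 0,0,-30,-130,0, 0,0,-50,-150,0, 0,0,-50,-150,0, 0,0,-50,-150,0]';python3 - <<'E'
from h import *
i,c=cam("wrist"); cv2.imwrite("pics/w11.png",cv2.resize(i,None,fx=1.5,fy=1.5))
crop(i,160,110,200,150,4,"w11c.png")
plan(.56,-.22,.29,99)
E
```

```text
clock: 22.0
tool_pos: [0.6035, -0.0099, 0.1354]
ee_rot: [[0.988, 0.157, 0.001], [0.157, -0.988, -0.001], [0.001, 0.001, -1.0]]
ft_force: [-2.3, -0.3, 5.9]
gripper_width: 0.19
clock: 23.1
tool_pos: [0.595, 0.0394, 0.2841]
ee_rot: [[0.987, 0.158, 0.0], [0.158, -0.987, -0.001], [-0.0, 0.001, -1.0]]
ft_force: [0.5, -0.0, -0.0]
gripper_width: 0.998
shift [-74.7 249.8  -6.6] turn 1.571 alt -1.571 | now [0.5947 0.0384 0.283 ] yaw 9.0 q7 -9.0 t 23.15
```

View pics/w11.png

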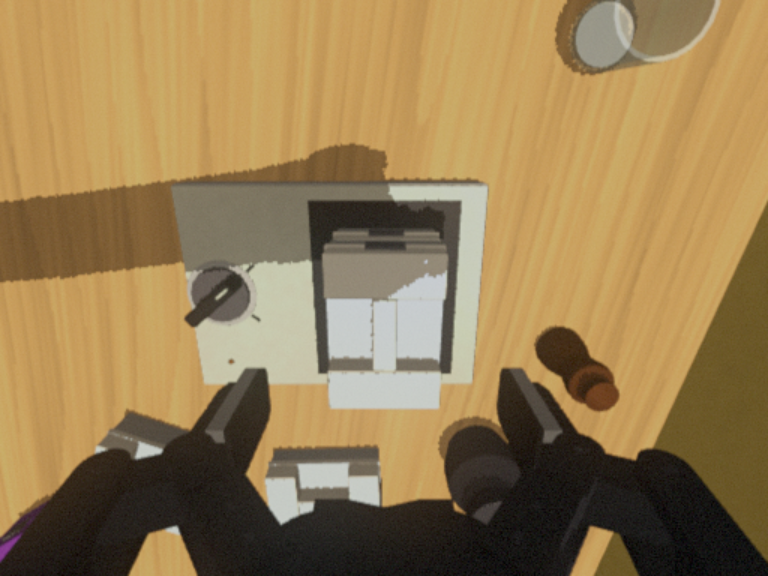

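View pics/w11c.png

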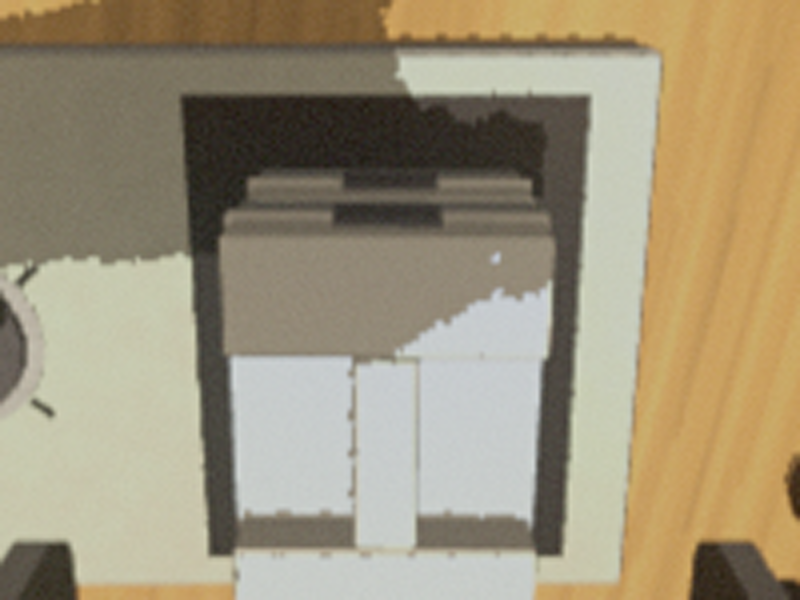

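Run:
```python
from h import *
i,c=cam("wrist"); C=lambda p:np.array(p)/4+[160,110]; u=lambda p:np.array(p)/1.5
q=[*C([(221,233),(554,236)]),*u([(440,408),(329,408)])]
quad(c,q,.132)
quad(c,C([(356,360),(416,360),(415,548),(355,548)]),.132)
plan(.53,-.27,.29,99)
```

```text
ctr [ 0.6035 -0.0091] sides [ 87.8 128.2  89.7 129.1] long dir -81.3 short dir 8.7
ctr [ 0.6033 -0.0096] sides [16.5 58.8 17.5 58.8] long dir -81.3 short dir 9.0
shift [-111.7  294.2   -7. ] turn 1.57 alt -1.572 | now [0.5946 0.038  0.2825] yaw 8.9 q7 -9.0 t 23.2
```

```bash
python3 -m inch '[0,-120,295,0,-1.571, 0,-120,295,0,-1.571, 0,-120,295,0,-1.571, 0,-120,295,0,-1.571, 0,-120,295,0,-1.571, 0,-120,295,0,-1.571, 0,-120,295,0,-1.571, 0,-120,295,0,-1.571, 0,-120,295,0,-1.571, 0,-120,295,0,-1.571, 0,-120,295,0,-1.571, 0,-120,295,0,-1.571]';python3 -m inch '[0,0,0,15,0, 0,0,0,15,0, 0,0,0,15,0]';  python3 - <<'E'
from h import *
i,c=cam("wrist"); cv2.imwrite("pics/w12.png",cv2.resize(i,None,fx=1.5,fy=1.5))
crop(i,170,110,200,150,4,"w12c.png")
plan(.57,-.272,.052,99)
E
```

```text
clock: 24.4
tool_pos: [0.5218, -0.2717, 0.2824]
ee_rot: [[-0.156, 0.988, -0.003], [0.988, 0.156, 0.002], [0.002, -0.002, -1.0]]
ft_force: [0.2, 0.2, 0.0]
gripper_width: 0.997
clock: 24.7
tool_pos: [0.5225, -0.2705, 0.2682]
ee_rot: [[-0.156, 0.988, -0.002], [0.988, 0.156, 0.001], [0.001, -0.002, -1.0]]
ft_force: [1.8, -0.3, 0.4]
gripper_width: 1.001
shift [ -9.1  46.4 216.8] turn 0.0 alt -3.141 | now [ 0.5229 -0.2704  0.2688] yaw 99.0 q7 106.3 t 24.75
```

View pics/w12.png

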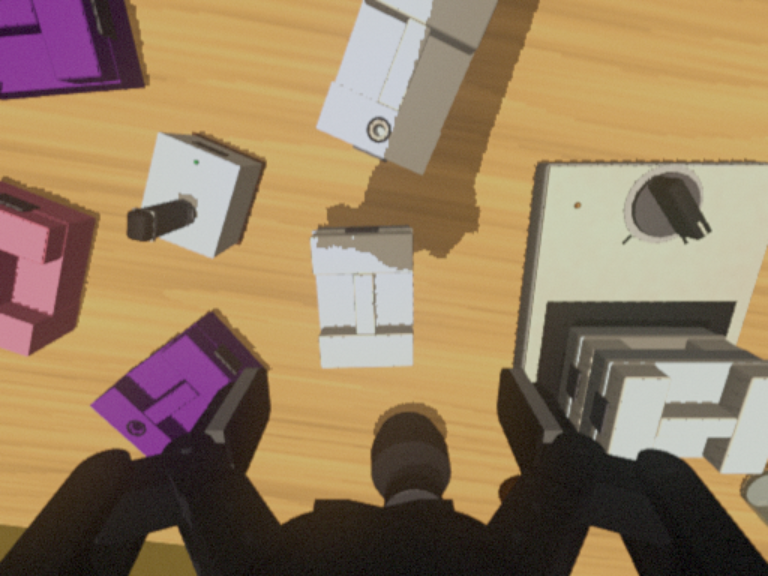

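View pics/w12c.png

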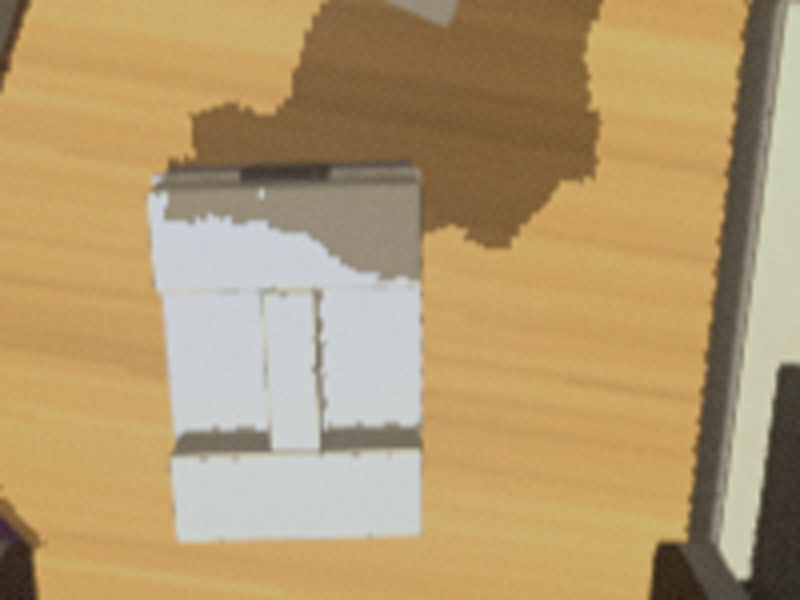

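Run:
```python
from h import *
i,c=cam("wrist"); C=lambda p:np.array(p)/4+[170,110]
p=quad(c,C([(152,190),(422,186),(420,534),(178,541)]),.048)
q=quad(c,C([(264,290),(318,289),(320,450),(271,452)]),.048)
p=(p+q)/2
plan(p[0],p[1],.052,99)
```

```text
ctr [ 0.5762 -0.2777] sides [ 88.  128.4  88.5 130. ] long dir 9.9 short dir 100.3
ctr [ 0.5761 -0.2777] sides [18.2 59.6 17.4 60.1] long dir 9.6 short dir 100.7
shift [-15.5  51.3 217.2] turn 0.001 alt -3.141 | now [ 0.5231 -0.2704  0.2692] yaw 99.0 q7 106.4 t 24.8
```

```bash
python3 -m inch '[0,-15.5,51.3,50,-0.02, 0,-15.5,51.3,100,-0.02, 0,-15.5,51.3,150,-0.02, 0,-15.5,51.3,150,-0.02, 0,-15.5,51.3,150,-0.02, 0,-15.5,51.3,150,-0.02]';  python3 - <<'E'
from h import *
plan(.5761,-.2777,.052,100.2)
E
```

```text
clock: 25.4
tool_pos: [0.5773, -0.2779, 0.1214]
ee_rot: [[-0.177, 0.984, 0.002], [0.984, 0.177, -0.001], [-0.001, 0.002, -1.0]]
ft_force: [0.8, -0.2, 1.4]
gripper_width: 1.002
shift [ 0.5 -1.3 69.4] turn 0.0 alt -3.142 | now [ 0.5773 -0.2779  0.1214] yaw 100.2 q7 100.0 t 25.4
```

```bash
python3 -m inch '[0,0,-1.3,40,0, 0,0,-1.3,62,0, 0,0,-1.3,69,0, 0,0,-1.3,69,0, 1,0,-1.3,69,0, 1,0,-1.3,69,0, 1,0,-1.3,69,0, 1,0,-1.3,69,0, 1,0,-1.3,69,0, 1,0,-1.3,69,0, 1,0,-1.3,69,0, 1,0,-1.3,69,0]' 60;  python3 -m inch '[1,0,0,-30,0, 1,0,0,-80,0, 1,0,0,-130,0, 1,0,0,-180,0,1,0,0,-200,0,1,0,0,-200,0]';python3 - <<'E'
from h import *
plan(.6034,-.0093,.25,9)
E
```

```text
clock: 26.6
tool_pos: [0.5754, -0.2786, 0.0512]
ee_rot: [[-0.177, 0.984, 0.001], [0.984, 0.177, -0.001], [-0.001, 0.001, -1.0]]
ft_force: [-0.3, -2.1, 5.8]
gripper_width: 0.192
clock: 27.2
tool_pos: [0.5762, -0.2781, 0.2533]
ee_rot: [[-0.177, 0.984, 0.005], [0.984, 0.177, -0.002], [-0.003, 0.004, -1.0]]
ft_force: [0.5, -0.7, -3.9]
gripper_width: 0.19
shift [259.7  74.4   2.8] turn -1.55 alt 1.592 | now [ 0.5762 -0.2781  0.2533] yaw 100.2 q7 104.7 t 27.2
```

```bash
python3 -m inch '[1,260,74,0,1.592, 1,260,74,0,1.592, 1,260,74,0,1.592, 1,260,74,0,1.592, 1,260,74,0,1.592, 1,260,74,0,1.592, 1,260,74,0,1.592, 1,260,74,0,1.592, 1,260,74,0,1.592, 1,260,74,0,1.592, 1,260,74,0,1.592, 1,260,74,0,1.592]';python3 -m inch '[1,0,0,0,0,1,0,0,0,0,1,0,0,0,0]'
python3 - <<'E'
from h import *
i,c=cam("wrist"); cv2.imwrite("pics/w13.png",cv2.resize(i,None,fx=1.5,fy=1.5))
plan(.6034,-.0093,.1832,9)
E
```

```text
clock: 28.4
tool_pos: [0.6, -0.0091, 0.2473]
ee_rot: [[0.988, 0.156, -0.005], [0.156, -0.988, -0.0], [-0.005, -0.001, -1.0]]
ft_force: [0.0, 0.3, -3.8]
gripper_width: 0.194
clock: 28.7
tool_pos: [0.6014, -0.009, 0.2498]
ee_rot: [[0.988, 0.157, -0.001], [0.157, -0.988, 0.0], [-0.001, -0.0, -1.0]]
ft_force: [-0.9, 0.8, -3.5]
gripper_width: 0.191
shift [ 1.9  0.5 66.8] turn 0.0 alt -3.141 | now [ 0.6015 -0.0091  0.25  ] yaw 9.0 q7 -3.5 t 28.75
```

View pics/w13.png

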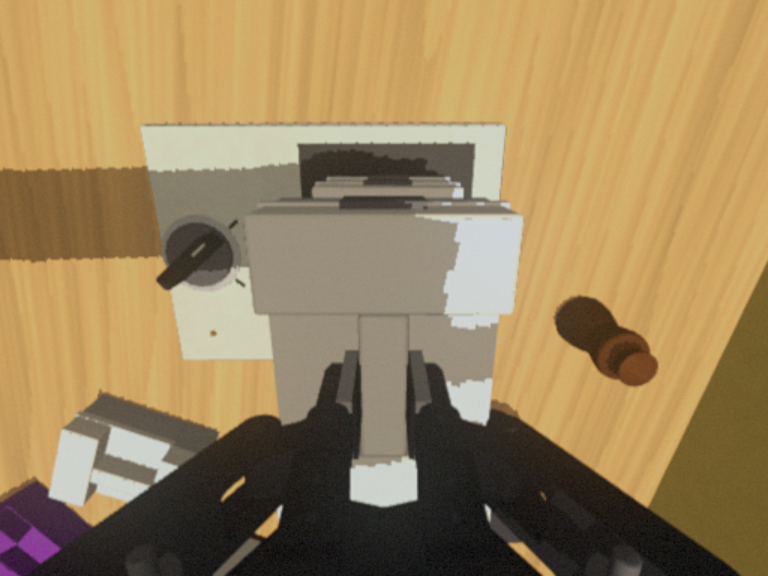

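```bash
python3 -m inch '[1,1.6,1.4,30,0, 1,1.6,1.4,50,0, 1,1.6,1.4,60,0, 1,1.6,1.4,63,0, 1,1.6,1.4,64,0, 1,1.6,1.4,64,0]';python3 - <<'E'
from h import *
plan(.6034,-.0101,.1832,9)
E
```

```text
clock: 29.35
tool_pos: [0.6041, -0.0099, 0.1873]
ee_rot: [[0.988, 0.156, 0.002], [0.156, -0.988, 0.0], [0.002, 0.0, -1.0]]
ft_force: [0.2, 0.3, -3.2]
gripper_width: 0.187
shift [-0.7  0.   4.1] turn -0.0 alt 3.142 | now [ 0.6041 -0.0099  0.1873] yaw 9.0 q7 -5.3 t 29.35
```

```bash
python3 -m inch '[1,-0.5,0.1,2,0, 1,-0.5,0.1,4,0, 1,-0.5,0.1,4,0, 1,-0.5,0.1,4,0]';python3 -m inch '[0,0,0,0,0, 0,0,0,0,0, 0,0,0,0,0, 0,0,0,0,0, 0,0,0,0,0, 0,0,0,-40,0, 0,0,0,-90,0, 0,0,-30,-130,0, 0,0,-50,-150,0, 0,0,-50,-150,0, 0,0,-50,-150,0]';python3 - <<'E'
from h import *
i,c=cam("wrist"); cv2.imwrite("pics/w14.png",cv2.resize(i,None,fx=1.5,fy=1.5))
plan(.36,-.25,.30,75)
E
```

```text
clock: 29.75
tool_pos: [0.6034, -0.0103, 0.1832]
ee_rot: [[0.988, 0.156, 0.001], [0.156, -0.988, -0.0], [0.001, 0.0, -1.0]]
ft_force: [-1.8, -0.1, 2.2]
gripper_width: 0.191
clock: 30.85
tool_pos: [0.595, 0.0388, 0.3321]
ee_rot: [[0.988, 0.157, 0.0], [0.157, -0.988, -0.001], [-0.0, 0.001, -1.0]]
ft_force: [0.1, -0.6, -0.4]
gripper_width: 0.997
shift [-276.5  247.9   31.8] turn -1.153 alt 1.988 | now [0.5947 0.0378 0.331 ] yaw 8.9 q7 -6.4 t 30.9
```

View pics/w14.png

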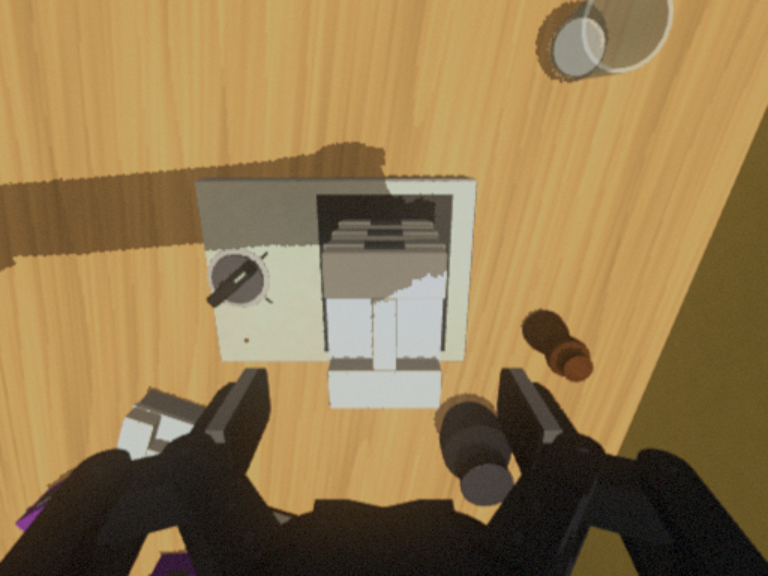

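```bash
python3 - <<'E'
from h import *
i,c=cam("wrist"); u=lambda p:np.array(p)/1.5
quad(c,u([(323,249),(446,250),(440,408),(329,408)]),.18)
quad(c,u([(374,299),(396,299),(396,370),(374,370)]),.18)
plan(.345,-.265,.29,76)
E
python3 -m inch '[0,-290,260,0,-1.153, 0,-290,260,0,-1.153, 0,-290,260,0,-1.153, 0,-290,260,0,-1.153, 0,-290,260,0,-1.153, 0,-290,260,0,-1.153, 0,-290,260,0,-1.153, 0,-290,260,0,-1.153, 0,-290,260,0,-1.153, 0,-290,260,40,-1.153, 0,-290,260,40,-1.153, 0,-290,260,40,-1.153]';  python3 - <<'E'
from h import *
i,c=cam("wrist"); cv2.imwrite("pics/w15.png",cv2.resize(i,None,fx=1.5,fy=1.5))
crop(i,170,110,200,150,4,"w15c.png")
plan(.38,-.276,.064,76)
E
```

```text
ctr [ 0.603  -0.0085] sides [ 86.3 130.7  89.7 131.6] long dir -81.1 short dir 8.7
ctr [ 0.6035 -0.0095] sides [16.1 59.1 17.1 59.1] long dir -81.0 short dir 8.9
shift [-293.2  260.2   41.6] turn -1.171 alt 1.97 | now [0.5946 0.0374 0.3305] yaw 8.9 q7 -6.4 t 30.95
clock: 32.15
tool_pos: [0.3488, -0.2627, 0.2917]
ee_rot: [[0.259, 0.966, -0.002], [0.966, -0.259, 0.002], [0.002, -0.003, -1.0]]
ft_force: [1.0, 0.1, 0.6]
gripper_width: 1.0
shift [ -5.1  32.7 228.6] turn -0.016 alt 3.125 | now [ 0.3498 -0.2628  0.2926] yaw 75.1 q7 105.8 t 32.2
```

View pics/w15.png

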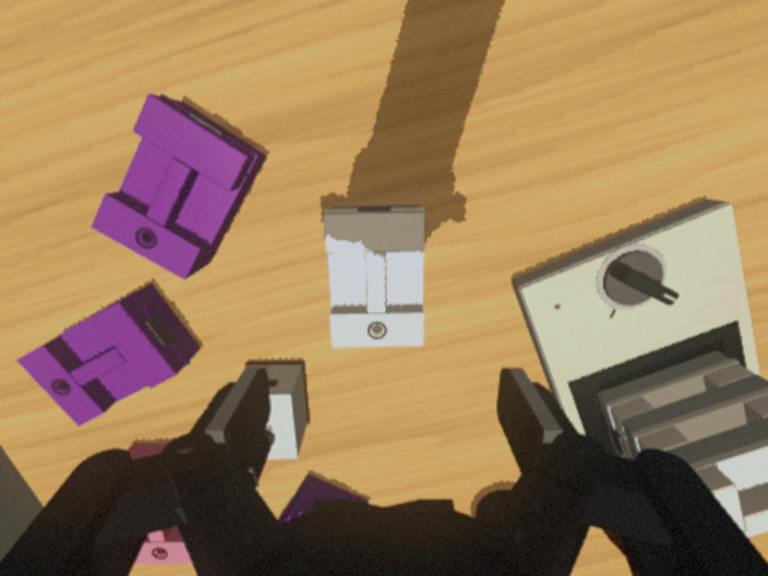

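View pics/w15c.png

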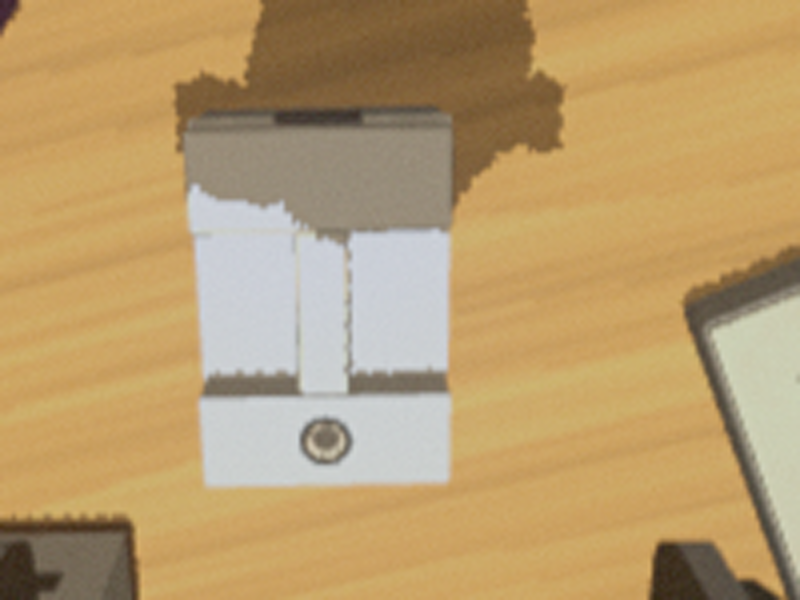

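Run:
```python
from h import *
i,c=cam("wrist"); C=lambda p:np.array(p)/4+[170,110]
p=quad(c,C([(185,131),(452,127),(450,483),(205,487)]),.06)
q=quad(c,C([(296,231),(348,231),(348,393),(300,394)]),.06)
o=ray(c,C([(325,441)]),.06)[0,:2]; print(o,np.linalg.norm(o-p),o-p, np.degrees(np.arctan2(*(o-p)[::-1])))
p=(p+q)/2
plan(p[0],p[1],.064,76)
```

```text
ctr [ 0.3821 -0.2768] sides [ 88.4 131.2  90.9 131.4] long dir -13.9 short dir 75.9
ctr [ 0.3811 -0.2766] sides [17.8 59.8 17.3 60.2] long dir -14.6 short dir 75.6
[ 0.42827428 -0.28874975] 0.04773131607946248 [ 0.04620894 -0.01195877] -14.509677751793943
shift [ -5.3  33.6 229.2] turn -0.015 alt 3.126 | now [ 0.3502 -0.2628  0.2932] yaw 75.1 q7 105.8 t 32.25
```

```bash
python3 -m inch '[0,-5.3,33.6,50,-0.012, 0,-5.3,33.6,100,-0.012, 0,-5.3,33.6,150,-0.012, 0,-5.3,33.6,150,-0.012, 0,-5.3,33.6,150,-0.012, 0,-5.3,33.6,150,-0.012]';  python3 - <<'E'
from h import *
plan(.3817,-.2768,.0635,75.7)
E
```

```text
clock: 32.85
tool_pos: [0.3821, -0.2775, 0.1447]
ee_rot: [[0.246, 0.969, 0.003], [0.969, -0.246, -0.002], [-0.002, 0.004, -1.0]]
ft_force: [1.1, -0.7, 0.5]
gripper_width: 0.997
shift [ 0.7 -0.9 81.2] turn 0.001 alt -3.14 | now [ 0.3821 -0.2775  0.1447] yaw 75.8 q7 97.6 t 32.85
```

```bash
python3 -m inch '[0,0.5,-0.9,45,0, 0,0.5,-0.9,72,0, 0,0.5,-0.9,81,0, 0,0.5,-0.9,81,0, 1,0.5,-0.9,81,0, 1,0.5,-0.9,81,0, 1,0.5,-0.9,81,0, 1,0.5,-0.9,81,0, 1,0.5,-0.9,81,0, 1,0.5,-0.9,81,0, 1,0.5,-0.9,81,0, 1,0.5,-0.9,81,0]' 60;  python3 -m inch '[1,0,0,-30,0, 1,0,0,-80,0, 1,0,0,-130,0, 1,0,0,-180,0,1,0,0,-230,0,1,0,0,-250,0,1,0,0,-250,0]';python3 - <<'E'
from h import *
plan(.6034,-.0101,.31,9)
E
```

```text
clock: 34.05
tool_pos: [0.3799, -0.2769, 0.0622]
ee_rot: [[0.247, 0.969, 0.001], [0.969, -0.247, -0.002], [-0.001, 0.001, -1.0]]
ft_force: [-1.5, -0.9, 7.3]
gripper_width: 0.192
clock: 34.75
tool_pos: [0.3805, -0.2766, 0.3138]
ee_rot: [[0.247, 0.969, 0.004], [0.969, -0.247, -0.004], [-0.003, 0.005, -1.0]]
ft_force: [0.2, -0.4, -5.5]
gripper_width: 0.194
shift [313.3 150.2   3.7] turn 1.165 alt -1.977 | now [ 0.3805 -0.2766  0.3138] yaw 75.7 q7 104.6 t 34.75
```

```bash
python3 -m inch '[1,313,150,0,1.165, 1,313,150,0,1.165, 1,313,150,0,1.165, 1,313,150,0,1.165, 1,313,150,0,1.165, 1,313,150,0,1.165, 1,313,150,0,1.165, 1,313,150,0,1.165, 1,313,150,0,1.165, 1,313,150,0,1.165, 1,313,150,0,1.165, 1,313,150,0,1.165]';python3 -m inch '[1,0,0,0,0,1,0,0,0,0,1,0,0,0,0]'
python3 - <<'E'
from h import *
i,c=cam("wrist"); cv2.imwrite("pics/w16.png",cv2.resize(i,None,fx=1.5,fy=1.5))
plan(.6034,-.0101,.2422,9)
E
```

```text
clock: 35.95
tool_pos: [0.6012, -0.0113, 0.31]
ee_rot: [[0.988, 0.156, -0.002], [0.156, -0.988, -0.001], [-0.003, 0.0, -1.0]]
ft_force: [-0.2, -0.5, -5.1]
gripper_width: 0.19
clock: 36.25
tool_pos: [0.602, -0.0103, 0.3115]
ee_rot: [[0.988, 0.156, 0.0], [0.156, -0.988, -0.0], [0.0, 0.0, -1.0]]
ft_force: [-0.2, -0.3, -5.1]
gripper_width: 0.194
shift [ 1.3  0.2 69.3] turn -0.001 alt 3.141 | now [ 0.6021 -0.0101  0.3115] yaw 9.0 q7 -1.5 t 36.3
```

View pics/w16.png

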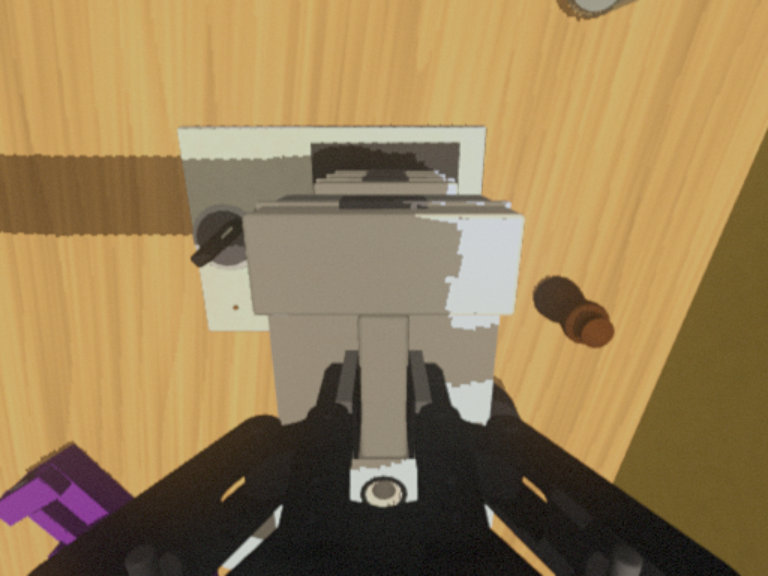

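```bash
python3 -m inch '[1,1.3,0.4,30,0, 1,1.3,0.4,50,0, 1,1.3,0.4,61,0, 1,1.3,0.4,65,0, 1,1.3,0.4,66,0, 1,1.3,0.4,66,0]';python3 - <<'E'
from h import *
plan(.6034,-.0102,.2422,9)
E
```

```text
clock: 36.9
tool_pos: [0.6041, -0.0098, 0.2463]
ee_rot: [[0.988, 0.156, 0.002], [0.156, -0.988, -0.0], [0.002, 0.0, -1.0]]
ft_force: [0.1, 0.5, -5.8]
gripper_width: 0.193
shift [-0.8  0.3  4.1] turn -0.0 alt 3.141 | now [ 0.6041 -0.0098  0.2463] yaw 9.0 q7 -3.0 t 36.9
```

```bash
python3 -m inch '[1,-0.6,0.4,2,0, 1,-0.6,0.4,4,0, 1,-0.6,0.4,4,0, 1,-0.6,0.4,4,0]';python3 -m inch '[0,0,0,0,0, 0,0,0,0,0, 0,0,0,0,0, 0,0,0,0,0, 0,0,0,0,0, 0,0,0,-40,0, 0,0,0,-90,0, 0,0,-30,-130,0, 0,0,-50,-130,0, 0,0,-50,-130,0, 0,0,-50,-130,0]';python3 - <<'E'
from h import *
i,c=cam("wrist"); cv2.imwrite("pics/w17.png",cv2.resize(i,None,fx=1.5,fy=1.5))
crop(i,180,140,200,150,4,"w17c.png")
i,c=cam("side"); crop(i,90,20,300,225,2.6,"d17.png")
i,c=cam("scene"); crop(i,100,60,300,225,2.6,"s17.png")
E
```

```text
clock: 37.3
tool_pos: [0.6035, -0.0104, 0.2423]
ee_rot: [[0.988, 0.156, 0.002], [0.156, -0.988, -0.0], [0.001, 0.001, -1.0]]
ft_force: [-1.0, 0.2, 0.1]
gripper_width: 0.191
clock: 38.4
tool_pos: [0.5949, 0.0387, 0.3709]
ee_rot: [[0.988, 0.157, -0.001], [0.157, -0.988, -0.001], [-0.001, 0.001, -1.0]]
ft_force: [0.8, -0.1, -0.1]
gripper_width: 1.002
```

View pics/w17.png

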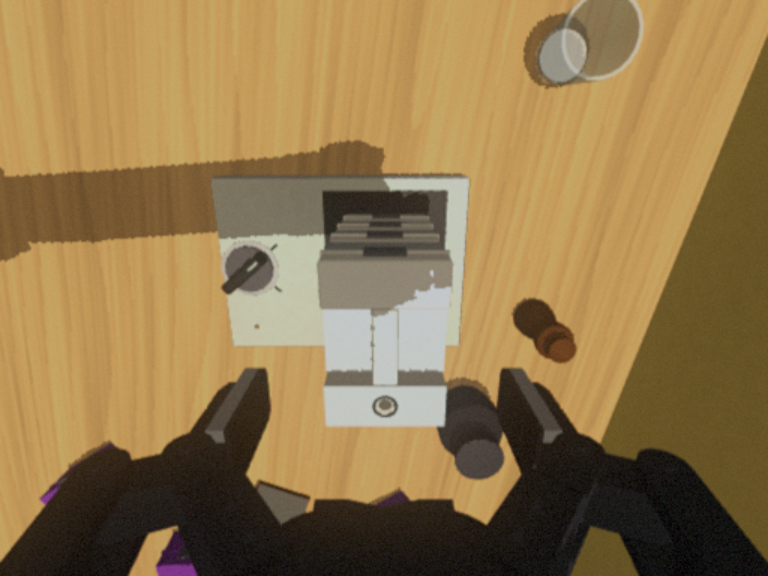

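View pics/w17c.png

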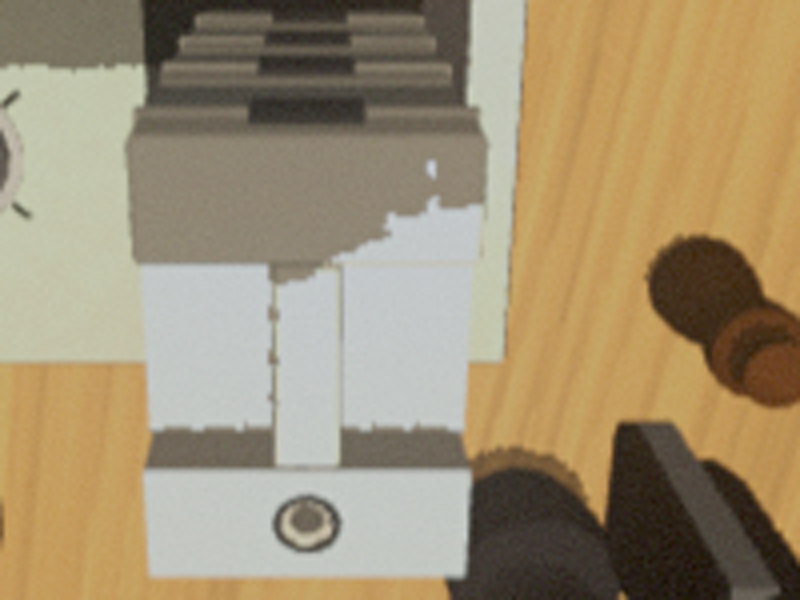

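View pics/d17.png

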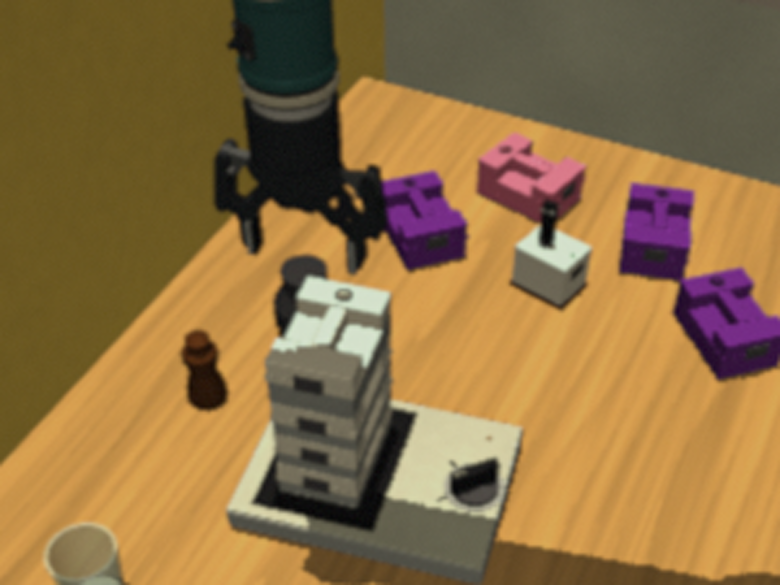

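View pics/s17.png

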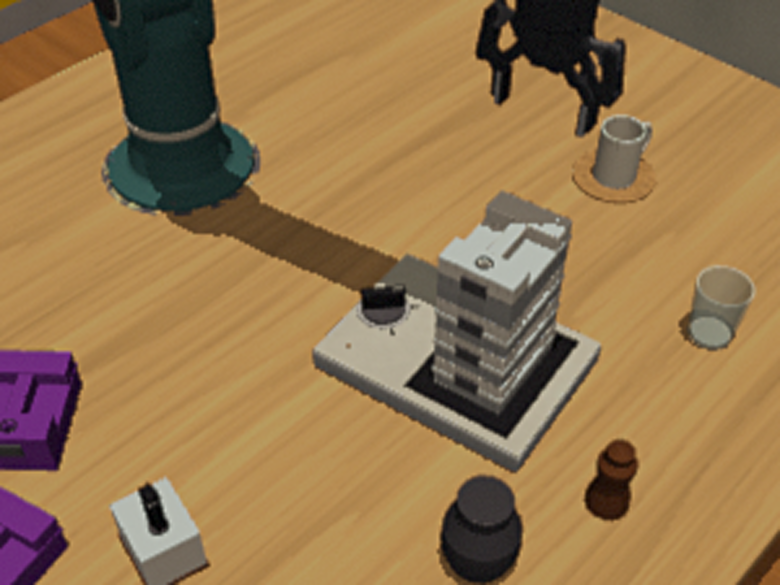

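Run:
```python
from h import *
i,c=cam("wrist"); C=lambda p:np.array(p)/4+[180,140]
p=quad(c,C([(127,132),(488,135),(468,577),(151,577)]),.24)
quad(c,C([(274,264),(340,264),(340,466),(275,466)]),.24)
print('port w',ray(c,C([(307,522)]),.24))
a=np.radians(9); print('port pred',p+.0475*np.array([np.sin(a),-np.cos(a)]))
i,c=cam("side"); print('side',ray(c,np.array([(344,294)])/2.6+[90,20],.24)); i2,c2=cam("scene"); print('scene',ray(c2,np.array([(485,263)])/2.6+[100,60],.24))
print('tri', tri(c,np.array((344,294))/2.6+[90,20],c2,np.array((485,263))/2.6+[100,60]))
# dock / probe top
print('probe top side',ray(c,np.array([(549,205)])/2.6+[90,20],.182),'scene',ray(c2,np.array([(149,489)])/2.6+[100,60],.182))
plan(.49,-.37,.33,9)
```

```text
ctr [ 0.6044 -0.0104] sides [ 88.5 130.1  90.3 131. ] long dir -80.8 short dir 8.6
ctr [ 0.6039 -0.0095] sides [16.9 59.6 17.8 59.6] long dir -81.0 short dir 8.9
port w [[ 0.61121223 -0.05678796  0.24      ]]
port pred [ 0.6117946  -0.05736361]
side [[ 0.60929742 -0.05870276  0.24      ]]
scene [[ 0.61386223 -0.05660001  0.24      ]]
tri [ 0.61138901 -0.05755979  0.23968906]
probe top side [[ 0.4908615  -0.36585266  0.182     ]] scene [[ 0.54564179 -0.44824577  0.182     ]]
shift [-167.   386.8   40.8] turn -0.002 alt 3.14 | now [0.5952 0.038  0.3706] yaw 8.9 q7 -5.3 t 38.7
```

Run:
```python
from h import *
i,c=cam("side");i2,c2=cam("scene")
a=np.array((549,205))/2.6+[90,20]; b=np.array((149,489))/2.6+[100,60]
print(tri(c,a,c2,b), ray(c,[a],.132),ray(c2,[b],.132))
plan(.485,-.36,.33,-14)
```

```text
[ 0.51038642 -0.43251533  0.12970215] [[ 0.50901389 -0.43029941  0.132     ]] [[ 0.51279279 -0.43291544  0.132     ]]
shift [-170.7  376.5   41. ] turn 0.4 alt -2.741 | now [0.5952 0.0385 0.3709] yaw 8.9 q7 -5.3 t 38.8
```

```bash
python3 -m inch '[0,-159,399,0,0.4, 0,-159,399,0,0.4, 0,-159,399,0,0.4, 0,-159,399,0,0.4, 0,-159,399,0,0.4, 0,-159,399,0,0.4, 0,-159,399,0,0.4, 0,-159,399,0,0.4, 0,-159,399,70,0.4, 0,-159,399,70,0.4, 0,-159,399,70,0.4, 0,-159,399,70,0.4]';  python3 - <<'E'
from h import *
i,c=cam("wrist"); cv2.imwrite("pics/w18.png",cv2.resize(i,None,fx=1.5,fy=1.5))
crop(i,170,110,200,150,4,"w18c.png")
plan(.51,-.431,.106,-14)
E
```

```text
clock: 40.0
tool_pos: [0.5009, -0.3795, 0.3018]
ee_rot: [[0.971, -0.24, 0.0], [-0.24, -0.971, 0.001], [0.0, -0.001, -1.0]]
ft_force: [0.2, -0.3, 0.0]
gripper_width: 1.004
shift [ 20.   48.2 197. ] turn 0.003 alt -3.139 | now [ 0.5017 -0.3793  0.303 ] yaw -13.9 q7 16.3 t 40.05
```

View pics/w18.png

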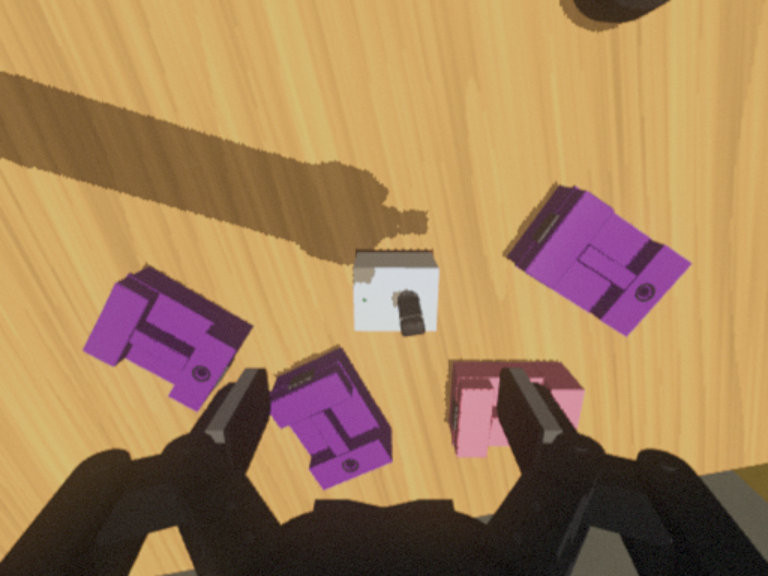

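View pics/w18c.png

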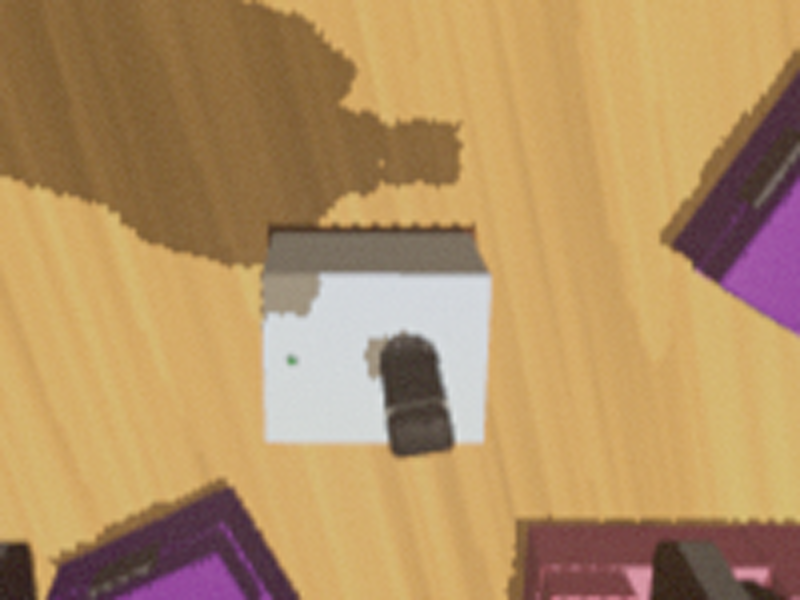

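Run:
```python
from h import *
i,c=cam("wrist"); C=lambda p:np.array(p)/4+[170,110]
crop(i,250,180,60,50,12,"w18d.png")
P=ray(c,C([(388,415),(448,403),(454,446),(395,457)]),.132)[:,:2]; print(P,P.mean(0))
quad(c,C([(264,272),(490,272),(485,443),(265,443)]),.066)
```

```text
[[ 0.50478091 -0.42570303]
 [ 0.5230562  -0.42622629]
 [ 0.52186923 -0.44048206]
 [ 0.50369584 -0.43975337]] [ 0.51335055 -0.43304119]
ctr [ 0.5017 -0.4325] sides [79.2 65.8 81.5 65.8] long dir -103.9 short dir -14.0
```

View pics/w18d.png

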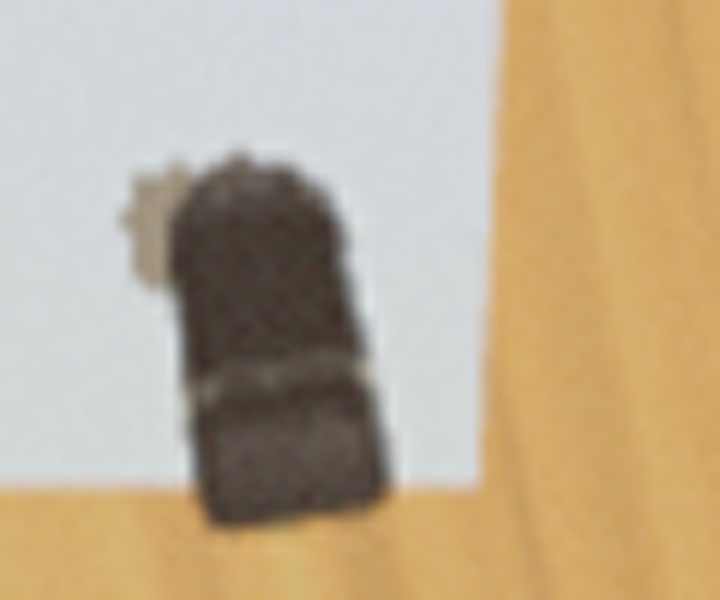

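Run:
```python
from h import *
plan(.47,-.433,.25,87)
```

```text
shift [-18.4  59.9  53.5] turn 1.382 alt -1.76 | now [ 0.502  -0.3792  0.3035] yaw -13.8 q7 16.3 t 40.1
```

```bash
python3 -m inch '[0,-18,60,53,-1.76, 0,-18,60,53,-1.76, 0,-18,60,53,-1.76, 0,-18,60,53,-1.76, 0,-18,60,53,-1.76, 0,-18,60,53,-1.76, 0,-18,60,53,-1.76, 0,-18,60,53,-1.76, 0,-18,60,53,-1.76, 0,-18,60,53,-1.76, 0,-18,60,53,-1.76, 0,-18,60,53,-1.76]'; python3 -m inch '[0,0,0,0,0,0,0,0,0,0,0,0,0,0,0]'
python3 - <<'E'
from h import *
i,c=cam("wrist"); 
crop(i,190,130,130,100,6,"w19c.png")
plan(.513,-.434,.106,87)
E
```

```text
clock: 41.3
tool_pos: [0.47, -0.4335, 0.2507]
ee_rot: [[0.047, 0.999, 0.003], [0.999, -0.047, -0.003], [-0.003, 0.003, -1.0]]
ft_force: [-0.5, 0.3, -0.3]
gripper_width: 0.999
clock: 41.6
tool_pos: [0.469, -0.4337, 0.2492]
ee_rot: [[0.055, 0.998, 0.001], [0.998, -0.055, -0.001], [-0.001, 0.001, -1.0]]
ft_force: [0.2, 0.3, 0.3]
gripper_width: 1.003
shift [  2.3  44.  143. ] turn -0.003 alt 3.139 | now [ 0.4689 -0.4337  0.2489] yaw 86.8 q7 113.6 t 41.65
```

View pics/w19c.png

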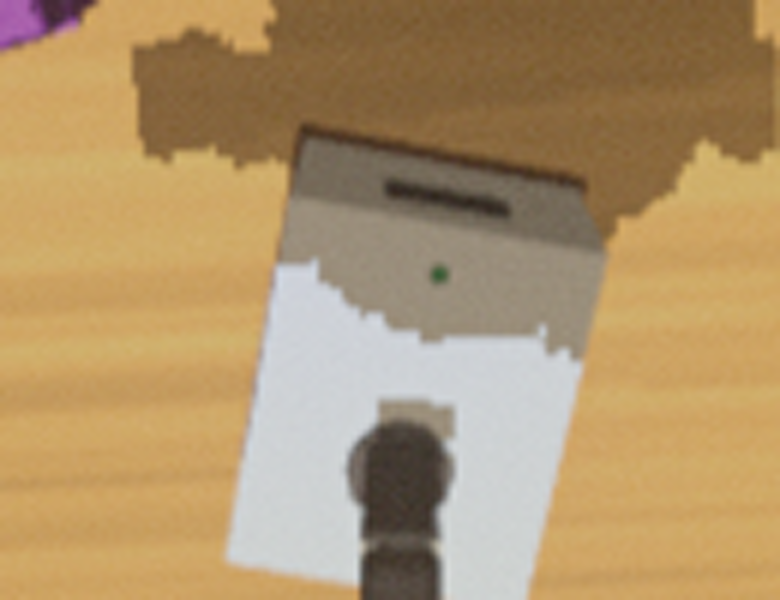

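Run:
```python
from h import *
i,c=cam("wrist"); 
crop(i,220,190,70,60,10,"w19d.png")
print(ray(c,np.array([(402,466),(350,466),(454,466)])/6+[190,130],.072))
```

```text
[[ 0.50919958 -0.43309961  0.072     ]
 [ 0.50861093 -0.44360375  0.072     ]
 [ 0.50978823 -0.42259557  0.072     ]]
```

View pics/w19d.png

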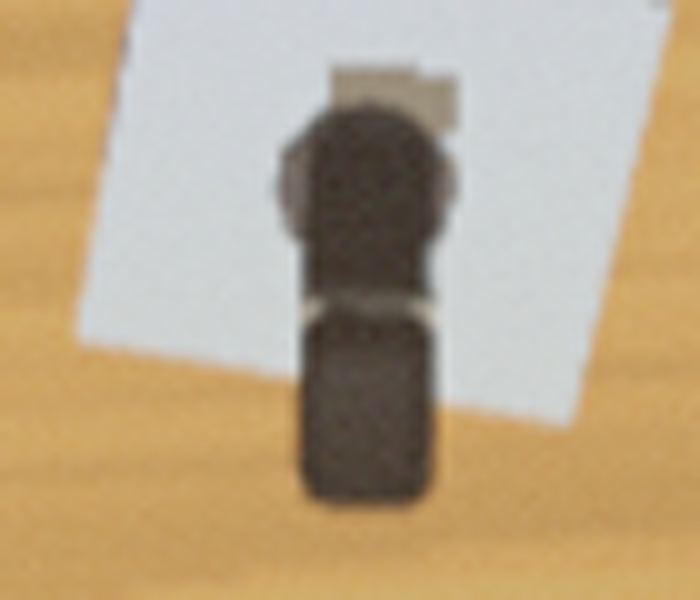

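Run:
```python
from h import *
i,c=cam("wrist"); D=lambda p:np.array(p)/10+[220,190]
print('top',ray(c,D([(368,414),(368,503),(368,322),(298,414),(437,414)]),.132))
print('collar',ray(c,D([(368,188),(368,103),(278,188),(458,188)]),.072))
plan(.5125,-.433,.106,87)
```

```text
top [[ 0.50990131 -0.43365002  0.132     ]
 [ 0.5199546  -0.43419356  0.132     ]
 [ 0.49976128 -0.43310179  0.132     ]
 [ 0.50950973 -0.44065762  0.132     ]
 [ 0.5102873  -0.4267425   0.132     ]]
collar [[ 0.51045217 -0.43336763  0.072     ]
 [ 0.49942415 -0.43277139  0.072     ]
 [ 0.50984222 -0.4442847   0.072     ]
 [ 0.51106212 -0.4224505   0.072     ]]
shift [  3.1  43.7 142.6] turn -0.002 alt 3.139 | now [ 0.4687 -0.4337  0.2486] yaw 86.9 q7 113.6 t 41.75
```

```bash
python3 -m inch '[0,2.8,41.5,0,0, 0,2.8,41.5,40,0, 0,2.8,41.5,80,0, 0,2.8,41.5,80,0, 0,2.8,41.5,80,0, 0,2.8,41.5,80,0]'
python3 - <<'E'
from h import *
plan(.5103,-.4333,.106,87)
E
```

```text
clock: 42.35
tool_pos: [0.5113, -0.4341, 0.1709]
ee_rot: [[0.054, 0.999, 0.003], [0.999, -0.054, -0.002], [-0.002, 0.003, -1.0]]
ft_force: [0.1, -0.3, 0.1]
gripper_width: 1.004
shift [ 0.8 -1.2 64.9] turn -0.002 alt 3.14 | now [ 0.5113 -0.4341  0.1709] yaw 86.9 q7 109.1 t 42.35
```

```bash
python3 -m inch '[0,0.5,-1,40,0, 0,0.5,-1,60,0, 0,0.5,-1,65,0, 0,0.5,-1,65,0, 1,0.5,-1,65,0, 1,0.5,-1,65,0, 1,0.5,-1,65,0, 1,0.5,-1,65,0, 1,0.5,-1,65,0, 1,0.5,-1,65,0, 1,0.5,-1,65,0, 1,0.5,-1,65,0]' 40;  python3 - <<'E'
from h import *
i,c=cam("wrist"); crop(i,150,180,200,200,3,"w20.png")
s=bot.observe(); print(s["tool_pos"],s["wrist_torque"])
E
```

```text
clock: 43.55
tool_pos: [0.5092, -0.4331, 0.1036]
ee_rot: [[0.054, 0.999, 0.0], [0.999, -0.054, -0.001], [-0.001, 0.0, -1.0]]
ft_force: [-0.5, -0.5, 2.3]
gripper_width: 0.157
[ 0.50921559 -0.4330625   0.10366019] [-0.17748466  0.10634814 -0.01436036]
```

View pics/w20.png

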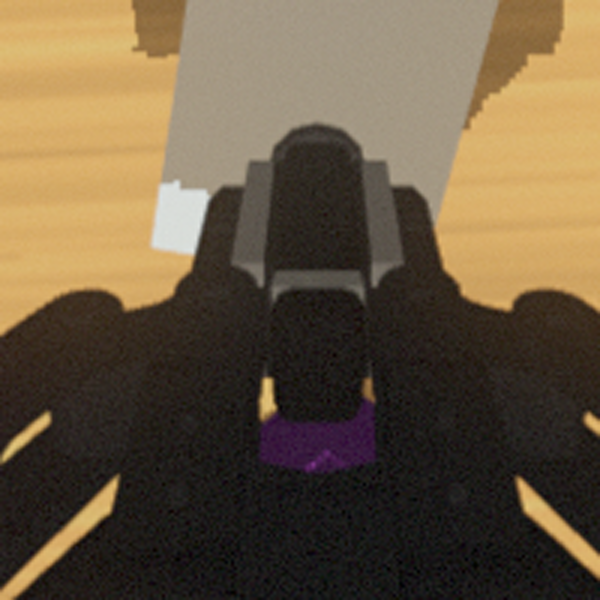

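```bash
python3 -m inch '[1,0,0,-10,0, 1,0,0,-30,0, 1,0,0,-60,0, 1,0,0,-110,0,1,0,0,-160,0,1,0,0,-210,0,1,0,0,-260,0,1,0,0,-260,0,1,0,0,-260,0]';  python3 - <<'E'
from h import *
for n in("side","scene"):
    i,c=cam(n); cv2.imwrite(f"pics/{n}21.png",cv2.resize(i,None,fx=1.5,fy=1.5))
plan(.6113,-.0572,.365,9)
E
```

```text
clock: 44.5
tool_pos: [0.5095, -0.4322, 0.365]
ee_rot: [[0.053, 0.999, 0.002], [0.999, -0.053, -0.001], [-0.001, 0.002, -1.0]]
ft_force: [-0.2, 0.7, -1.1]
gripper_width: 0.156
shift [379.9  82.6  -2.8] turn 1.36 alt -1.782 | now [ 0.5084 -0.4322  0.3618] yaw 86.9 q7 113.5 t 44.6
```

View pics/scene21.png

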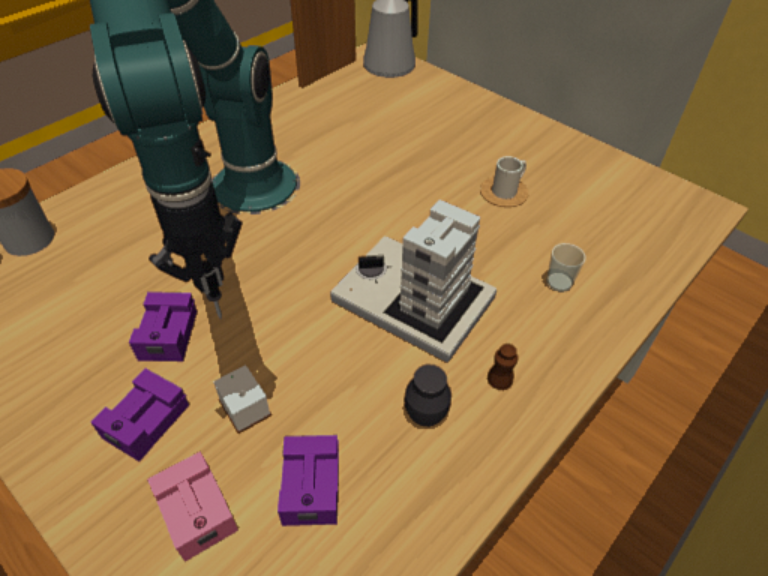

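View pics/side21.png

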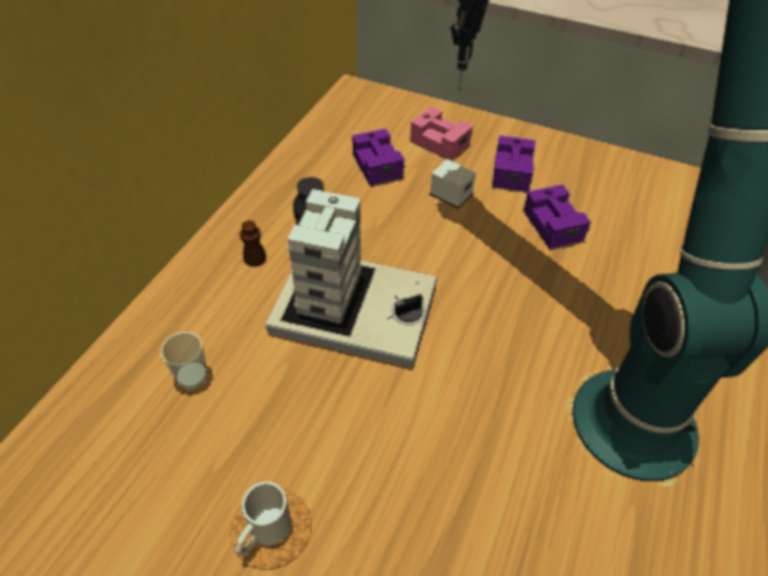

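```bash
python3 -m inch '[1,380,82,-5,0, 1,380,82,-5,0, 1,380,82,-5,0, 1,380,82,-5,0, 1,380,82,-5,0, 1,380,82,-5,0, 1,380,82,-5,0, 1,380,82,-5,0, 1,380,82,-5,0, 1,380,82,-5,0, 1,380,82,-5,0, 1,380,82,-5,0]';python3 -m inch '[1,0,0,0,0, 1,0,0,0,0,1,0,0,0,0]'
python3 - <<'E'
from h import *
for n in("side","scene"):
    i,c=cam(n); p=proj(c,[.6113,-.0572,.265])[0].astype(int); print(p); x,y=p-[50,45]; crop(i,x,y,100,90,6,f"{n}22.png"); print(x,y)
plan(.6103,-.0572,.34)
E
```

```text
clock: 45.8
tool_pos: [0.6111, -0.0598, 0.3675]
ee_rot: [[0.057, 0.998, -0.002], [0.998, -0.057, -0.0], [-0.001, -0.002, -1.0]]
ft_force: [-0.1, 0.5, -0.9]
gripper_width: 0.159
clock: 46.1
tool_pos: [0.6114, -0.0582, 0.3684]
ee_rot: [[0.055, 0.998, 0.0], [0.998, -0.055, -0.0], [-0.0, 0.0, -1.0]]
ft_force: [-0.6, -0.3, 0.1]
gripper_width: 0.157
[221 126]
171 81
[286 153]
236 108
shift [ 0.6 -1.2 28.4] turn -0.0 alt -0.0 | now [ 0.6115 -0.0579  0.3684] yaw 86.9 q7 77.2 t 46.2
```

```bash
echo
```

```text
(no output)
```

View pics/scene22.png

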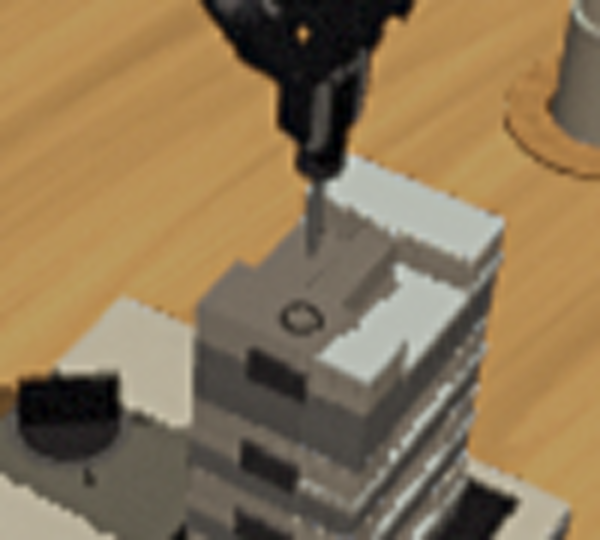

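View pics/side22.png

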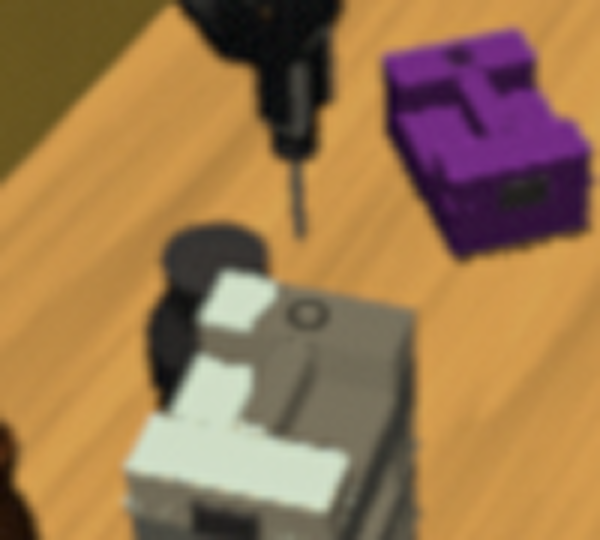

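Run:
```python
from h import *
i,cd=cam("side");i,cs=cam("scene")
S=lambda p:np.array(p)/6+[236,108]; D=lambda p:np.array(p)/6+[171,81]
t=tri(cd,D((302,239)),cs,S((311,257))); p=tri(cd,D((307,315)),cs,S((302,319))); print(t,p,p-t)
# shaft top (under collar)
print(tri(cd,D((295,158)),cs,S((318,180))))
print(bot.observe()["tool_pos"])
plan(.6103,-.0572,.34)
```

```text
[ 0.61365872 -0.05958801  0.27969992] [ 0.61099731 -0.05701255  0.23886139] [-0.00266141  0.00257547 -0.04083853]
[ 0.6143779  -0.0597987   0.32361559]
[ 0.61150706 -0.05770844  0.36838996]
shift [ 0.4 -1.2 28.4] turn -0.0 alt -0.0 | now [ 0.6115 -0.0577  0.3684] yaw 86.9 q7 77.2 t 46.3
```

```bash
python3 -m inch '[1,1.5,-2,15,0, 1,1.5,-2,24,0, 1,1.5,-2,28,0, 1,1.5,-2,28,0, 1,1.5,-2,28,0]'
python3 - <<'E'
from h import *
print(bot.observe()["tool_pos"])
i,c=cam("side"); crop(i,196,106,50,40,14,"side23.png")
i,c=cam("scene"); crop(i,261,133,50,40,14,"scene23.png")
i,c=cam("wrist"); crop(i,150,180,200,200,3,"w23.png")
E
```

```text
clock: 46.8
tool_pos: [0.6098, -0.0561, 0.3406]
ee_rot: [[0.054, 0.999, 0.0], [0.999, -0.054, 0.0], [0.0, 0.0, -1.0]]
ft_force: [0.2, -0.4, 0.9]
gripper_width: 0.157
[ 0.60982189 -0.05608633  0.34062584]
```

View pics/scene23.png

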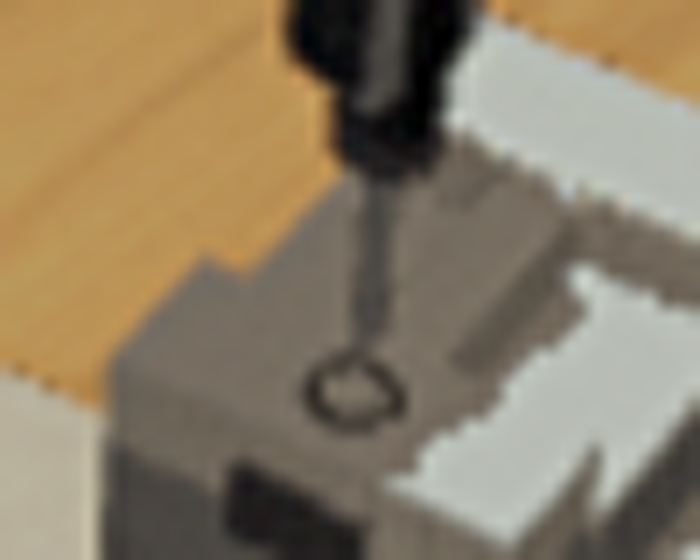

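View pics/side23.png

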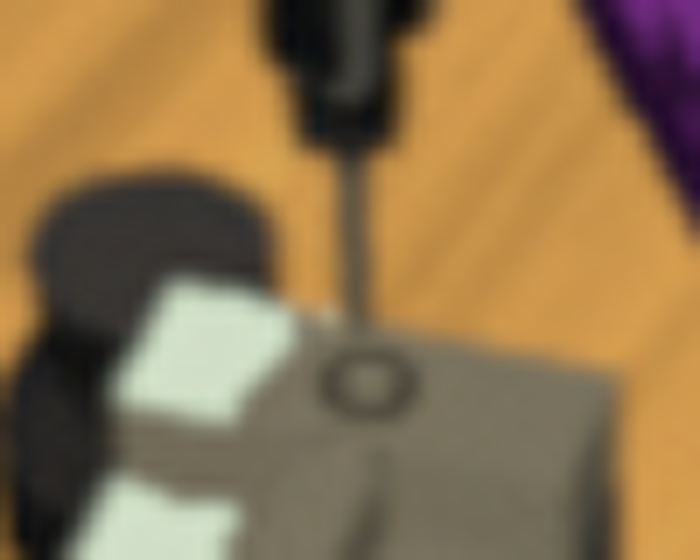

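View pics/w23.png

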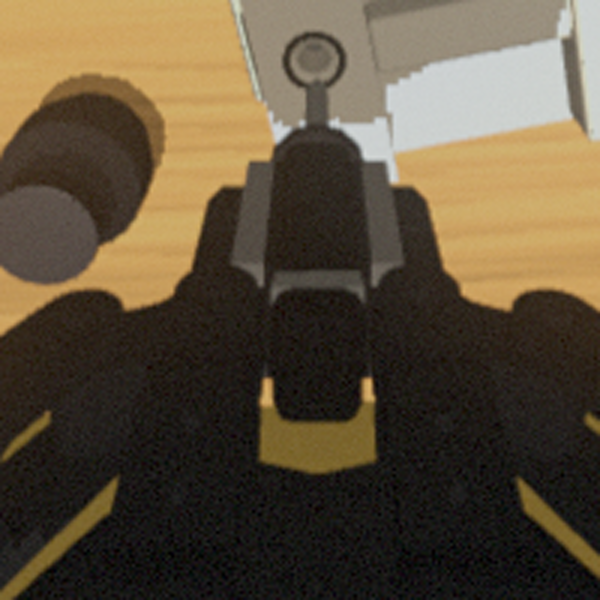

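Run:
```python
from h import *
i,c=cam("wrist"); crop(i,230,185,50,45,14,"w23d.png")
W=lambda p:np.array(p)/3+[150,180]
z=bot.observe()["tool_pos"][2]-.0876; print(z)
print('tip',ray(c,W([(316,84)]),z),'port',ray(c,W([(315,60)]),.24))
i,cd=cam("side");i,cs=cam("scene")
S=lambda p:np.array(p)/14+[261,133]; D=lambda p:np.array(p)/14+[196,106]
t=tri(cd,D((357,328)),cs,S((367,348))); p=tri(cd,D((369,382)),cs,S((354,392))); print(t,p,p-t)
```

```text
0.2531953326733528
tip [[ 0.6136239  -0.05530297  0.25319533]] port [[ 0.6113164  -0.05546763  0.24      ]]
[ 0.61273721 -0.05725204  0.25236621] [ 0.61071958 -0.05724825  0.23950977] [-2.01762772e-03  3.79379989e-06 -1.28564375e-02]
```

View pics/w23d.png

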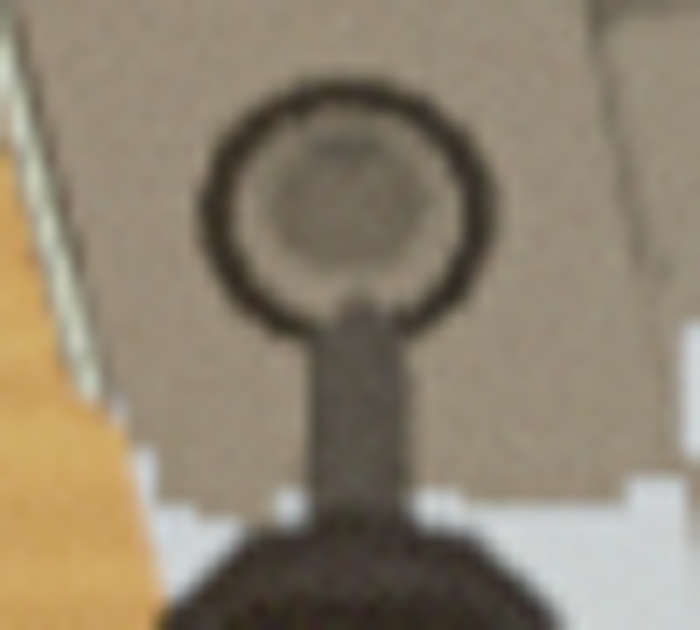

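```bash
python3 -m inch '[1,-0.3,-1.4,4,0, 1,-0.3,-1.4,8,0, 1,-0.3,-1.4,9,0, 1,-0.3,-1.4,9,0]'
python3 - <<'E'
from h import *
print(bot.observe()["tool_pos"],bot.observe()["ft_force"])
i,c=cam("side"); crop(i,196,106,50,40,14,"side24.png")
i,c=cam("scene"); crop(i,261,133,50,40,14,"scene24.png")
i,c=cam("wrist"); crop(i,230,185,50,45,14,"w24.png")
E
```

```text
clock: 47.5
tool_pos: [0.608, -0.0564, 0.3309]
ee_rot: [[0.054, 0.999, -0.001], [0.999, -0.054, 0.0], [-0.0, -0.001, -1.0]]
ft_force: [0.2, -0.4, -0.3]
gripper_width: 0.157
[ 0.6080053  -0.05635902  0.33091083] [ 0.22265538 -0.41796829 -0.30516682]
```

View pics/w24.png

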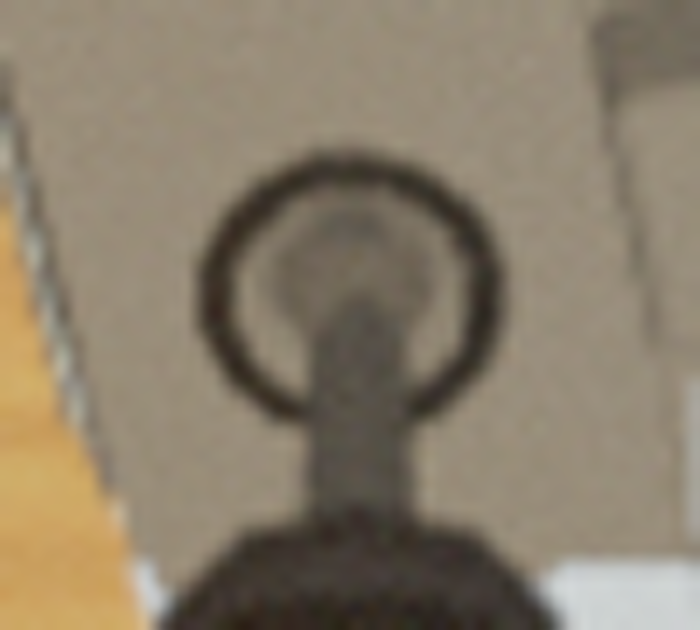

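View pics/side24.png

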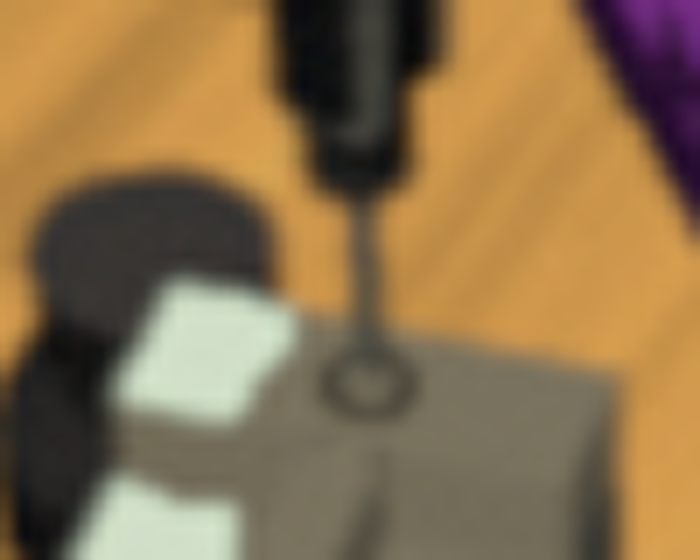

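View pics/scene24.png

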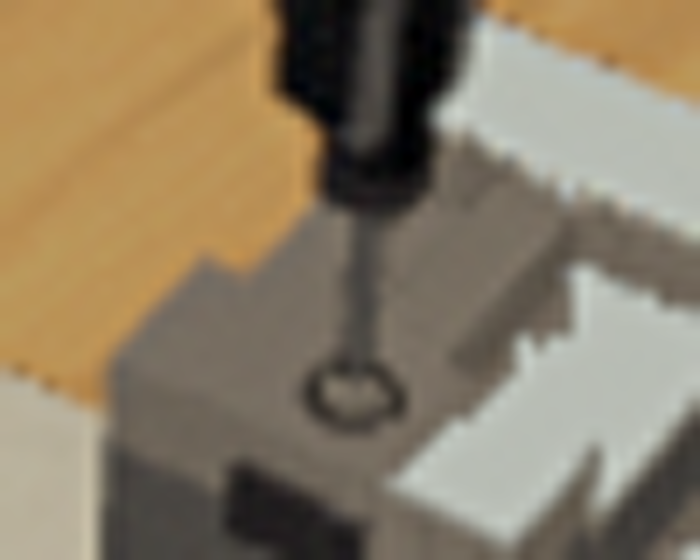

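Run:
```python
from h import *
i,c=cam("wrist"); W=lambda p:np.array(p)/14+[230,185]
z=bot.observe()["tool_pos"][2]-.0876; print(z)
print('tip',ray(c,W([(357,295)]),z),'port',ray(c,W([(350,288)]),.24))
i,cd=cam("side");i,cs=cam("scene")
S=lambda p:np.array(p)/14+[261,133]; D=lambda p:np.array(p)/14+[196,106]
t=tri(cd,D((369,348)),cs,S((357,368))); p=tri(cd,D((369,382)),cs,S((354,392))); print(t,p,p-t)
print(bot.observe()["tool_pos"])
```

```text
0.2438405652303542
tip [[ 0.61015331 -0.05527917  0.24384057]] port [[ 0.61121754 -0.05576673  0.24      ]]
[ 0.61126913 -0.05831615  0.24700441] [ 0.61071958 -0.05724825  0.23950977] [-0.00054954  0.0010679  -0.00749464]
[ 0.60825744 -0.05626219  0.33144677]
```

```bash
python3 -m inch '[1,0,0.3,3,0, 1,0,0.3,6,0, 1,0,0.3,9,0, 1,0,0.3,9,0]'
python3 - <<'E'
from h import *
print(bot.observe()["tool_pos"],bot.observe()["ft_force"])
i,c=cam("side"); crop(i,196,106,50,40,14,"side25.png")
i,c=cam("wrist"); crop(i,230,185,50,45,14,"w25.png")
E
```

```text
clock: 48.2
tool_pos: [0.6082, -0.0564, 0.3216]
ee_rot: [[0.054, 0.999, -0.001], [0.999, -0.054, 0.0], [0.0, -0.001, -1.0]]
ft_force: [-0.2, -0.5, 0.0]
gripper_width: 0.157
[ 0.60815082 -0.05637409  0.32158124] [-0.15042326 -0.52561398  0.00071859]
```

View pics/w25.png

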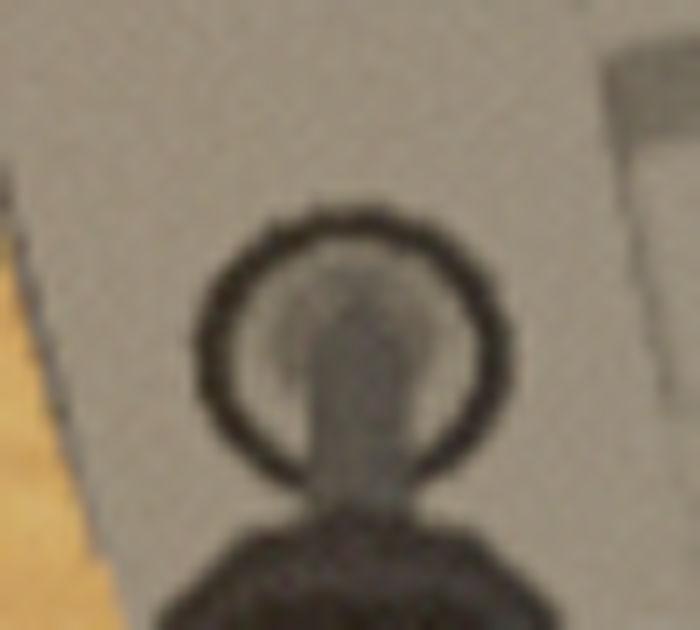

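View pics/side25.png

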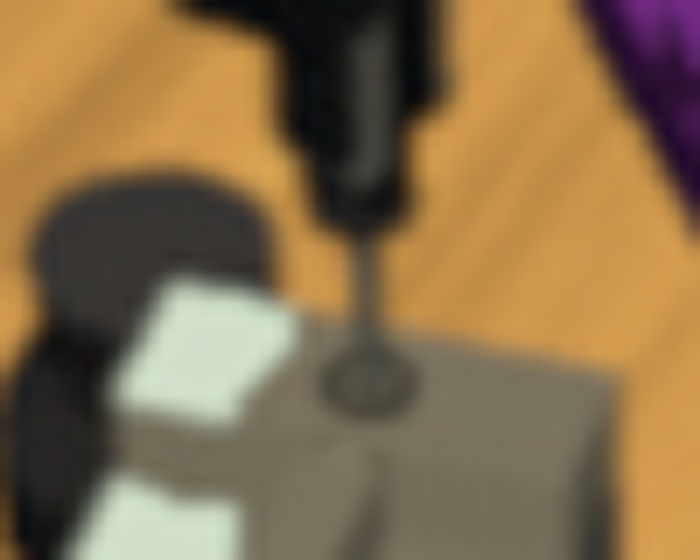

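```bash
python3 - <<'E'
from h import *
i,c=cam("wrist"); W=lambda p:np.array(p)/14+[230,185]
z=bot.observe()["tool_pos"][2]-.0876; print(z)
print('tip',ray(c,W([(357,297)]),z),'port',ray(c,W([(354,352)]),.24))
print(proj(c,[[.6105,-.0561,.24]]), W([(354,352)]))
E
python3 -m inch '[1,-0.2,0.2,4,0, 1,-0.2,0.3,8,0, 1,-0.2,0.5,12,0, 1,-0.2,0.5,12,0]'
```

```text
0.2347127311233036
tip [[ 0.61038322 -0.055324    0.23471273]] port [[ 0.61176079 -0.05558545  0.24      ]]
[[254.58583907 208.77941934]] [[255.28571429 210.14285714]]
clock: 48.75
tool_pos: [0.6086, -0.0566, 0.3094]
ee_rot: [[0.054, 0.999, -0.001], [0.999, -0.054, 0.0], [0.0, -0.001, -1.0]]
ft_force: [0.4, -0.4, -0.6]
gripper_width: 0.156
```

```bash
python3 -m inch '[1,0,0.3,4,0, 1,0,0.3,8,0, 1,0,0.3,12,0, 1,0,0.3,16,0, 1,0,0.3,20,0, 1,0,0.3,20,0]'
```

```text
clock: 49.35
tool_pos: [0.6089, -0.0567, 0.2896]
ee_rot: [[0.054, 0.999, -0.001], [0.999, -0.054, 0.0], [-0.0, -0.001, -1.0]]
ft_force: [-0.2, 0.2, -0.8]
gripper_width: 0.162
```

```bash
python3 -m inch '[1,0,0,4,0, 1,0,0,7,0, 1,0,0,9,0, 1,0,0,10,0, 1,0,0,10,0]'
```

```text
clock: 49.85
tool_pos: [0.6092, -0.0566, 0.2802]
ee_rot: [[0.054, 0.999, -0.0], [0.999, -0.054, -0.0], [-0.0, -0.0, -1.0]]
ft_force: [-0.1, -0.4, -0.2]
gripper_width: 0.157
```

Expect contact near TCP z 0.2776; approach and push gently.

```bash
python3 -m inch '[1,0,0,1.5,0, 1,0,0,3,0, 1,0,0,3.5,0, 1,0,0,3.5,0]'; python3 -m inch '[1,0,0,0.7,0, 1,0,0,1.5,0, 1,0,0,1.5,0]'
python3 - <<'E'
from h import *
i,c=cam("side"); crop(i,186,86,70,60,10,"side26.png")
i,c=cam("scene"); crop(i,251,113,70,60,10,"scene26.png")
E
```

```text
clock: 50.25
tool_pos: [0.6094, -0.0565, 0.2776]
ee_rot: [[0.054, 0.999, 0.001], [0.999, -0.054, -0.0], [-0.0, 0.001, -1.0]]
ft_force: [-1.1, -0.6, 4.7]
gripper_width: 0.158
clock: 50.55
tool_pos: [0.6095, -0.0565, 0.2776]
ee_rot: [[0.054, 0.999, 0.001], [0.999, -0.054, -0.001], [-0.001, 0.001, -1.0]]
ft_force: [-4.8, -1.0, 12.5]
gripper_width: 0.156
```

View pics/side26.png

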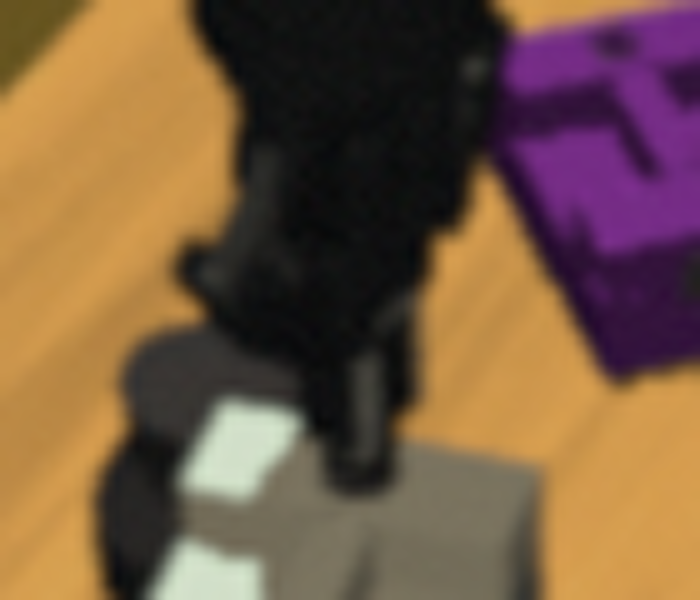

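View pics/scene26.png

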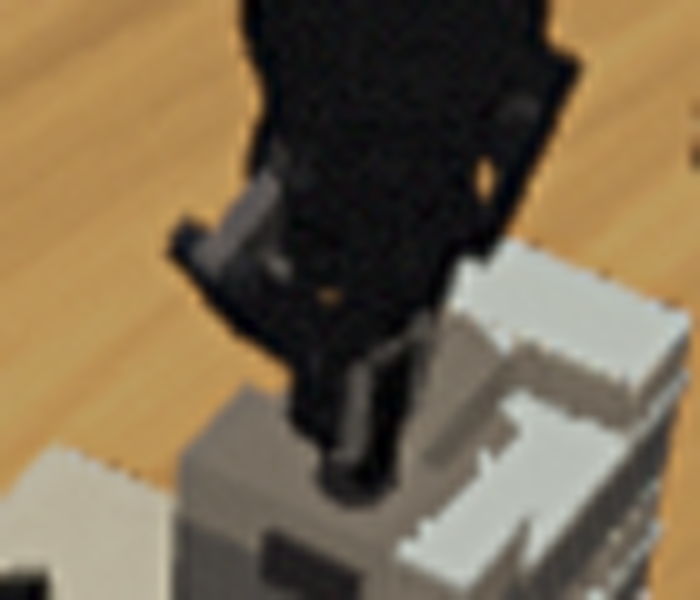

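```bash
python3 -m inch '[0.6,0,0,-1,0, 0.6,0,0,-1,0, 0.6,0,0,-1,0, 0.6,0,0,-1,0, 0.6,0,0,-1,0, 0.6,0,0,-40,0, 0.6,0,0,-90,0, 0.6,0,-60,-110,0, 0.6,0,-60,-110,0, 0.6,0,-60,-110,0]'
python3 - <<'E'
from h import *
i,c=cam("wrist"); cv2.imwrite("pics/w27.png",cv2.resize(i,None,fx=1.5,fy=1.5))
i,c=cam("side"); cv2.imwrite("pics/side27.png",cv2.resize(i,None,fx=1.5,fy=1.5))
E
```

```text
clock: 51.65
tool_pos: [0.5483, -0.0533, 0.3865]
ee_rot: [[0.054, 0.999, 0.002], [0.999, -0.054, -0.002], [-0.002, 0.002, -1.0]]
ft_force: [-0.4, 0.0, 0.0]
gripper_width: 0.399
```

View pics/w27.png

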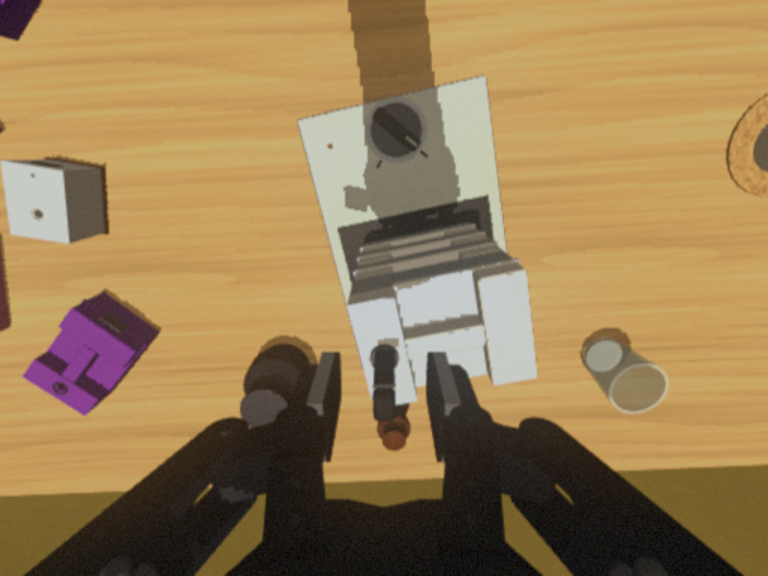

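View pics/side27.png

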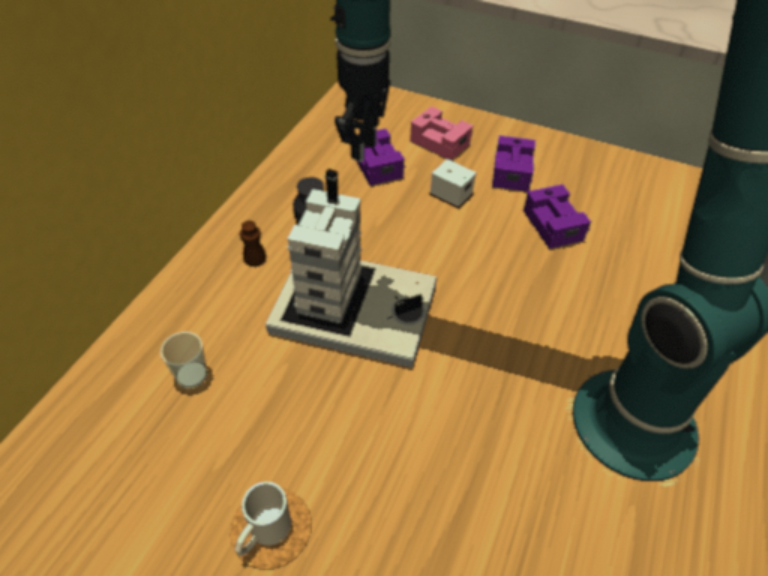

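Run:
```python
from h import *
plan(.42,-.065,.22,139)
```

```text
shift [ -18.1 -128.6  164.9] turn -0.91 alt 2.232 | now [ 0.5495 -0.0539  0.3848] yaw 86.9 q7 79.7 t 51.75
```

```bash
python3 -m inch '[0,-18,-50,0,-0.2, 0,-18,-100,0,-0.5, 0,-18,-129,0,-0.91, 0,-18,-129,50,-0.91, 0,-18,-129,100,-0.91, 0,-18,-129,150,-0.91, 0,-18,-129,150,-0.91, 0,-18,-129,150,-0.91, 0,-18,-129,150,-0.91, 0,-18,-129,150,-0.91]'
python3 - <<'E'
from h import *
i,c=cam("wrist"); cv2.imwrite("pics/w28.png",cv2.resize(i,None,fx=1.5,fy=1.5))
plan(.446,-.0345,.065,139)
K=proj(c,[[.446,-.0345,.07]]); print(K*1.5)
E
```

```text
clock: 52.75
tool_pos: [0.4213, -0.0645, 0.2374]
ee_rot: [[-0.754, 0.657, 0.004], [0.657, 0.754, -0.001], [-0.004, 0.001, -1.0]]
ft_force: [0.1, -0.3, -0.7]
gripper_width: 1.003
shift [  1.5  38.9 172.2] turn -0.001 alt 3.141 | now [ 0.4209 -0.0646  0.2372] yaw 139.0 q7 134.4 t 52.8
[[384.60407935 313.32515808]]
```

View pics/w28.png

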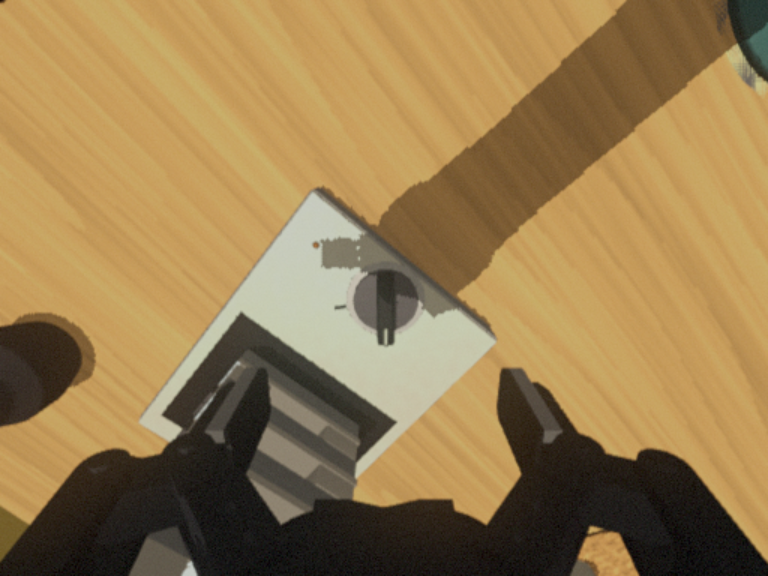

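```bash
python3 -m inch '[0.4,1,39,50,0, 0.4,1,39,100,0, 0.4,1,39,120,0, 0.4,1,39,120,0, 0.4,1,39,120,0, 0.4,1,39,120,0]'
python3 - <<'E'
from h import *
i,c=cam("wrist"); crop(i,130,150,250,200,3,"w29.png")
plan(.446,-.0345,.065,139)
print(proj(c,[[.446,-.0345,.07]])-[130,150])
E
```

```text
clock: 53.4
tool_pos: [0.446, -0.0346, 0.1175]
ee_rot: [[-0.755, 0.656, 0.004], [0.656, 0.755, -0.001], [-0.004, 0.002, -1.0]]
ft_force: [-0.9, 1.1, -0.4]
gripper_width: 0.597
shift [ 0.3  0.1 52.5] turn -0.0 alt 3.141 | now [ 0.446  -0.0347  0.1175] yaw 139.0 q7 115.9 t 53.45
[[125.06997862  73.89646376]]
```

View pics/w29.png

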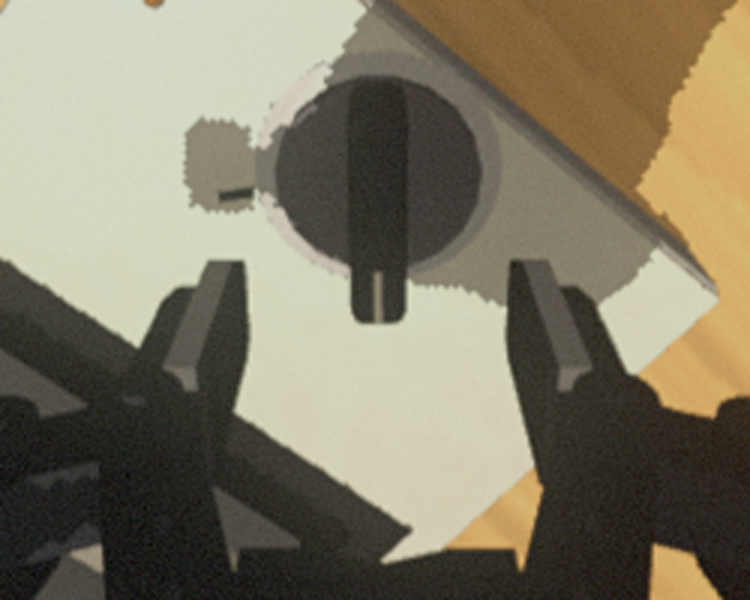

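```bash
python3 -m inch '[0.4,0.3,0,30,0, 0.4,0.3,0,48,0, 0.4,0.3,0,52,0, 0.4,0.3,0,52,0, 1,0.3,0,52,0, 1,0.3,0,52,0, 1,0.3,0,52,0, 1,0.3,0,52,0, 1,0.3,0,52,0, 1,0.3,0,52,0, 1,0.3,0,52,0]' 40
```

```text
clock: 54.55
tool_pos: [0.4457, -0.0349, 0.0645]
ee_rot: [[-0.755, 0.656, 0.003], [0.656, 0.755, -0.001], [-0.003, 0.001, -1.0]]
ft_force: [0.6, -2.9, 6.4]
gripper_width: 0.154
```

```bash
python3 -m inch '[1,0,0,0,0.1, 1,0,0,0,0.22, 1,0,0,0,0.34, 1,0,0,0,0.46, 1,0,0,0,0.58, 1,0,0,0,0.7, 1,0,0,0,0.82, 1,0,0,0,0.94, 1,0,0,0,1.06, 1,0,0,0,1.18, 1,0,0,0,1.28, 1,0,0,0,1.35]'; python3 -m inch '[1,0,0,0,0.02, 1,0,0,0,0.02]'
```

```text
clock: 55.75
tool_pos: [0.4457, -0.0347, 0.0645]
ee_rot: [[0.478, 0.878, 0.003], [0.878, -0.478, -0.001], [0.001, 0.003, -1.0]]
ft_force: [0.4, -2.7, 5.8]
gripper_width: 0.158
clock: 55.95
tool_pos: [0.4458, -0.0347, 0.0645]
ee_rot: [[0.493, 0.87, 0.003], [0.87, -0.493, -0.001], [0.001, 0.003, -1.0]]
ft_force: [0.8, -2.8, 5.2]
gripper_width: 0.154
```

Release and rise well clear, then check everything.

```bash
python3 -m inch '[0.5,0,0,0,0, 0.5,0,0,0,0, 0.5,0,0,0,0, 0.5,0,0,0,0, 0.5,0,0,-40,0, 0.5,0,0,-90,0, 0.5,0,0,-130,0, 0.5,0,-20,-170,0, 0.5,0,-20,-170,0, 0.5,0,-20,-170,0]'
python3 - <<'E'
from h import *
i,c=cam("wrist"); cv2.imwrite("pics/w30.png",cv2.resize(i,None,fx=1.5,fy=1.5))
i,c=cam("side"); cv2.imwrite("pics/side30.png",cv2.resize(i,None,fx=1.5,fy=1.5))
i,c=cam("scene"); cv2.imwrite("pics/scene30.png",cv2.resize(i,None,fx=1.5,fy=1.5))
E
```

```text
clock: 56.95
tool_pos: [0.4268, -0.0243, 0.234]
ee_rot: [[0.491, 0.871, 0.002], [0.871, -0.491, -0.001], [0.0, 0.002, -1.0]]
ft_force: [-0.1, -0.4, -0.4]
gripper_width: 0.502
```

View pics/w30.png

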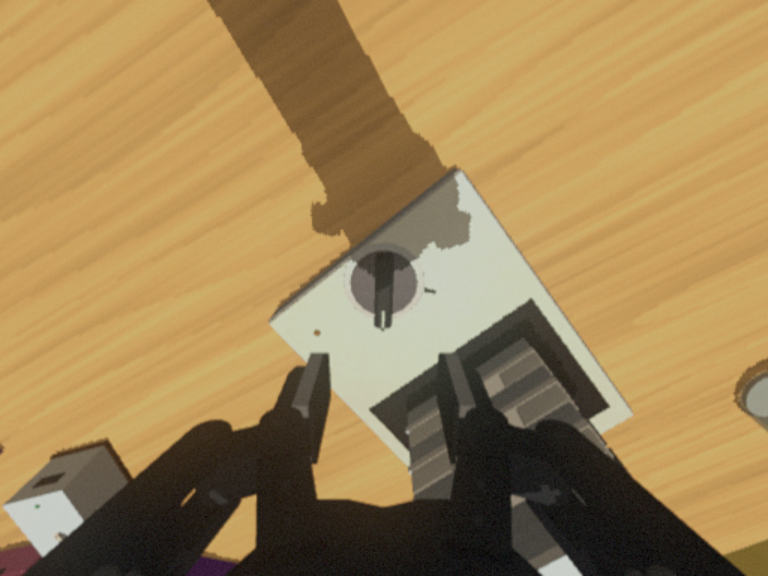

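View pics/side30.png

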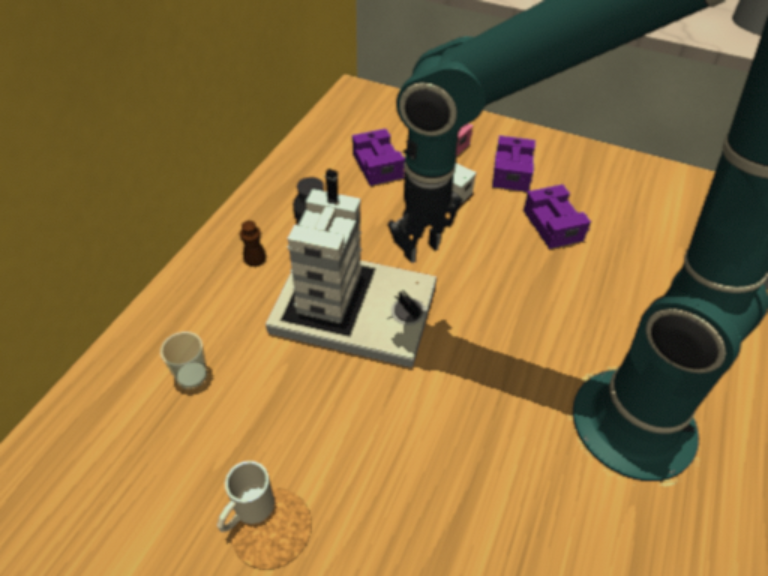

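View pics/scene30.png

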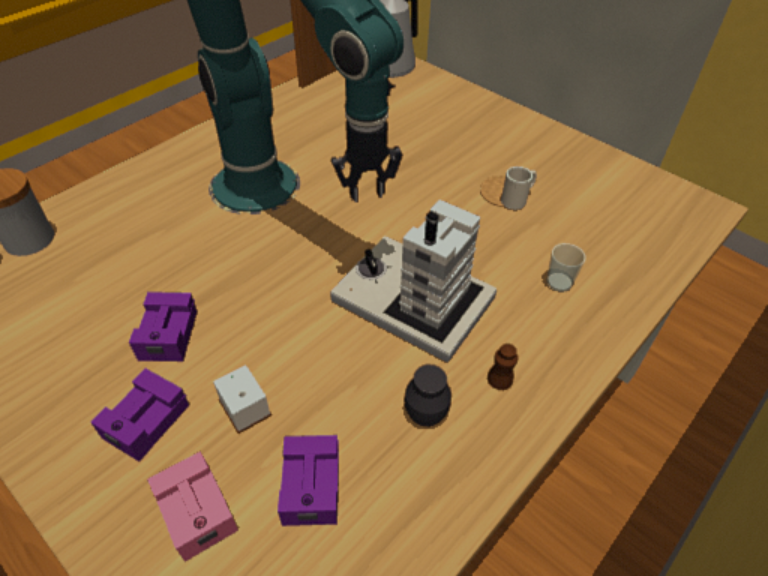

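Run:
```python
from h import *
i,c=cam("side"); i,c2=cam("scene")
a=np.array((249,480))/1.5; b=np.array((517,174))/1.5
print(ray(c,[a],.085),ray(c2,[b],.085),tri(c,a,c2,b))
plan(.53,.34,.30,-7)
```

```text
[[0.52224864 0.39763603 0.085     ]] [[0.52024463 0.40294993 0.085     ]] [0.52165889 0.39883638 0.08807362]
shift [368.2 -89.  -68.1] turn 1.179 alt -1.963 | now [ 0.4262 -0.0243  0.232 ] yaw 60.5 q7 55.8 t 57.2
```

```bash
python3 -m inch '[0,0,0,-40,0, 0,60,-20,-55,0.1, 0,453,-142,-55,1.179, 0,453,-142,-55,1.179, 0,453,-142,-55,1.179, 0,453,-142,-55,1.179, 0,453,-142,-55,1.179, 0,453,-142,-55,1.179, 0,453,-142,-55,1.179, 0,453,-142,-55,1.179, 0,453,-142,-55,1.179, 0,453,-142,-55,1.179]'; python3 -m inch '[0,0,0,0,0, 0,0,0,0,0, 0,0,0,0,0]'
python3 - <<'E'
from h import *
i,c=cam("wrist"); cv2.imwrite("pics/w31.png",cv2.resize(i,None,fx=1.5,fy=1.5))
crop(i,170,90,170,150,4,"w31c.png")
plan(.521,.40,.061,-7)
E
```

```text
clock: 58.4
tool_pos: [0.5241, 0.4455, 0.2856]
ee_rot: [[0.993, -0.117, -0.004], [-0.117, -0.993, 0.001], [-0.004, -0.001, -1.0]]
ft_force: [-0.4, 0.6, -0.9]
gripper_width: 0.999
clock: 58.7
tool_pos: [0.5263, 0.4382, 0.2876]
ee_rot: [[0.992, -0.124, -0.001], [-0.124, -0.992, -0.002], [-0.0, 0.002, -1.0]]
ft_force: [0.9, -0.5, -0.3]
gripper_width: 1.001
shift [ -0.7  38.2 227.1] turn -0.002 alt 3.139 | now [0.5264 0.4381 0.288 ] yaw -7.1 q7 -59.0 t 58.75
```

View pics/w31.png

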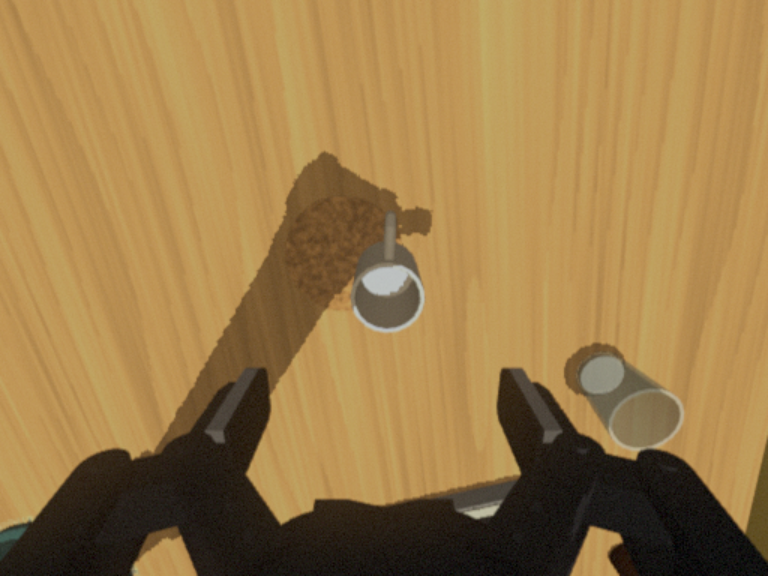

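View pics/w31c.png

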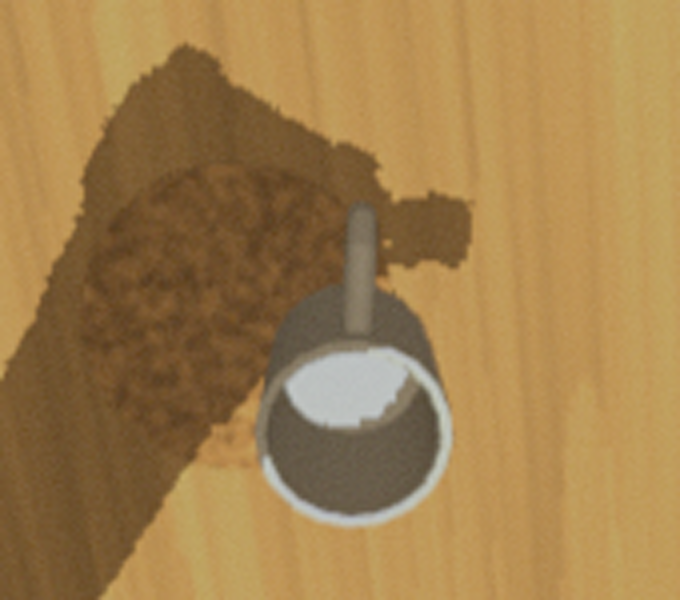

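Run:
```python
from h import *
i,c=cam("wrist"); C=lambda p:np.array(p)/4+[170,90]
k=ray(c,C([(238,316),(85,316),(238,163),(238,468)]),.005); print('coaster',k)
for z in(.085,.09): print('rim',ray(c,C([(354,433),(258,433),(451,433),(354,340),(354,525)]),z))
print(ray(c,C([(362,205)]),.045))
```

```text
coaster [[0.48404993 0.42557098 0.005     ]
 [0.42477238 0.4330377  0.005     ]
 [0.49321121 0.48347029 0.005     ]
 [0.47403445 0.36227312 0.005     ]]
rim [[0.52584075 0.4012427  0.085     ]
 [0.49481715 0.40514921 0.085     ]
 [0.55718545 0.39729576 0.085     ]
 [0.52964408 0.43238009 0.085     ]
 [0.52184474 0.36852788 0.085     ]]
rim [[0.52601337 0.4030998  0.09      ]
 [0.49546373 0.40694663 0.09      ]
 [0.55687921 0.39921315 0.09      ]
 [0.5297586  0.43376148 0.09      ]
 [0.52207841 0.37088477 0.09      ]]
[[0.53719631 0.46820767 0.045     ]]
```

Run:
```python
from h import *
plan(.5258,.402,.0605,-8.5)
```

```text
shift [  3.8  35.9 227.9] turn 0.024 alt -3.118 | now [0.5265 0.4383 0.2884] yaw -7.1 q7 -59.0 t 58.8
```

```bash
python3 -m inch '[0,3.8,36,50,0.024, 0,3.8,36,90,0.024, 0,3.8,36,110,0.024, 0,3.8,36,110,0.024, 0,3.8,36,110,0.024]'
python3 - <<'E'
from h import *
plan(.5258,.402,.0605,-8.5)
E
```

```text
clock: 59.3
tool_pos: [0.5258, 0.4038, 0.1795]
ee_rot: [[0.989, -0.146, 0.001], [-0.146, -0.989, 0.001], [0.001, -0.001, -1.0]]
ft_force: [1.3, 0.2, 0.2]
gripper_width: 1.003
shift [  0.2   1.9 119. ] turn 0.001 alt -3.14 | now [0.5258 0.4038 0.1795] yaw -8.4 q7 -60.1 t 59.3
```

```bash
python3 -m inch '[0,0,1.5,50,0, 0,0,1.5,95,0, 0,0,1.5,117,0, 0,0,1.5,118,0, 0,0,1.5,118,0, 1,0,1.5,118,0, 1,0,1.5,118,0, 1,0,1.5,118,0, 1,0,1.5,118,0, 1,0,1.5,118,0, 1,0,1.5,118,0, 1,0,1.5,118,0]' 40; python3 -m inch '[1,0,0,-15,0, 1,0,0,-30,0, 1,0,0,-30,0, 1,0,0,-30,0]'
python3 - <<'E'
from h import *
i,c=cam("wrist"); cv2.imwrite("pics/w32.png",cv2.resize(i,None,fx=1.5,fy=1.5))
plan(.484,.423,.092)
E
```

```text
clock: 60.5
tool_pos: [0.526, 0.4037, 0.0633]
ee_rot: [[0.989, -0.146, 0.003], [-0.146, -0.989, 0.003], [0.003, -0.003, -1.0]]
ft_force: [-1.6, -0.4, 6.9]
gripper_width: 0.723
clock: 60.9
tool_pos: [0.5253, 0.4025, 0.0913]
ee_rot: [[0.989, -0.146, 0.001], [-0.146, -0.989, 0.001], [0.001, -0.001, -1.0]]
ft_force: [-0.5, -0.2, -2.8]
gripper_width: 0.721
shift [-43.6 -14.7  -1.6] turn -0.0 alt -0.0 | now [0.525  0.4021 0.0904] yaw -8.4 q7 -62.1 t 60.95
```

View pics/w32.png

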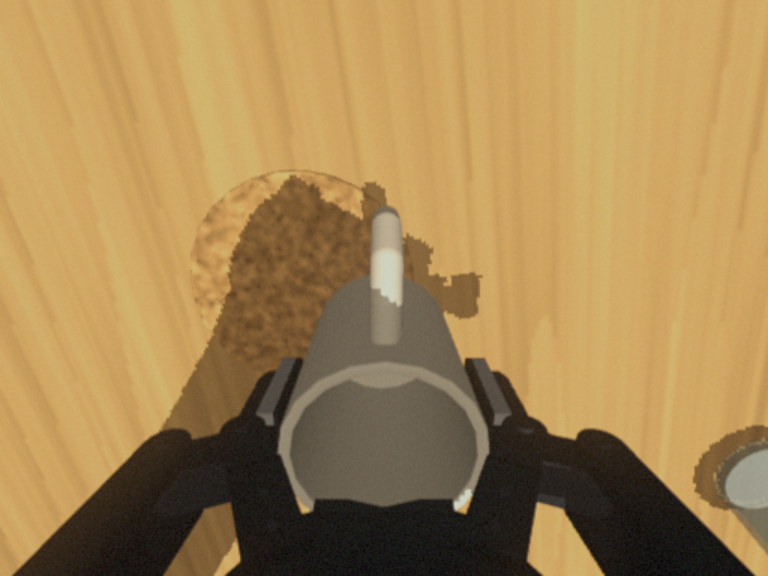

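```bash
python3 -m inch '[1,-20,-7,0,0, 1,-43,-14.5,0,0, 1,-43,-14.5,0,0, 1,-43,-14.5,15,0, 1,-43,-14.5,22,0, 1,-43,-14.5,25,0, 1,-43,-14.5,26,0, 1,-43,-14.5,26,0]';python3 - <<'E'
from h import *
plan(.484,.423,.063)
E
```

```text
clock: 61.75
tool_pos: [0.485, 0.4224, 0.0638]
ee_rot: [[0.989, -0.147, -0.0], [-0.147, -0.989, -0.0], [-0.0, 0.0, -1.0]]
ft_force: [0.6, 0.7, -2.8]
gripper_width: 0.724
shift [-1.1 -0.4  0.8] turn -0.0 alt -0.0 | now [0.485  0.4224 0.0638] yaw -8.4 q7 -66.8 t 61.75
```

```bash
python3 -m inch '[1,0,0,1,0, 1,0,0,1.5,0, 1,0,0,1.5,0]'; python3 -m inch '[1,0,0,1,0, 1,0,0,1,0]'
```

```text
clock: 62.05
tool_pos: [0.485, 0.423, 0.0635]
ee_rot: [[0.989, -0.146, 0.001], [-0.146, -0.989, 0.0], [0.001, -0.0, -1.0]]
ft_force: [-1.4, -2.2, 3.0]
gripper_width: 0.726
clock: 62.25
tool_pos: [0.485, 0.4231, 0.0634]
ee_rot: [[0.989, -0.146, 0.001], [-0.146, -0.989, 0.0], [0.001, -0.0, -1.0]]
ft_force: [-2.5, -2.7, 10.5]
gripper_width: 0.723
```

Contact. Open and rise.

```bash
python3 -m inch '[0,0,0,0,0, 0,0,0,0,0, 0,0,0,0,0, 0,0,0,0,0, 0,0,0,-40,0, 0,0,0,-80,0, 0,0,0,-130,0, 0,0,0,-180,0, 0,0,0,-220,0, 0,0,0,-220,0, 0,0,0,-220,0]';  python3 - <<'E'
from h import *
i,c=cam("wrist"); crop(i,150,60,200,160,4,"w33.png")
i,c=cam("side"); cv2.imwrite("pics/side33.png",cv2.resize(i,None,fx=1.5,fy=1.5))
i,c=cam("scene"); crop(i,180,90,230,170,3.4,"scene33.png")
E
```

```text
clock: 63.35
tool_pos: [0.4847, 0.4232, 0.2827]
ee_rot: [[0.989, -0.146, 0.002], [-0.146, -0.989, 0.001], [0.001, -0.001, -1.0]]
ft_force: [-0.7, 0.3, -1.4]
gripper_width: 0.997
```

View pics/w33.png

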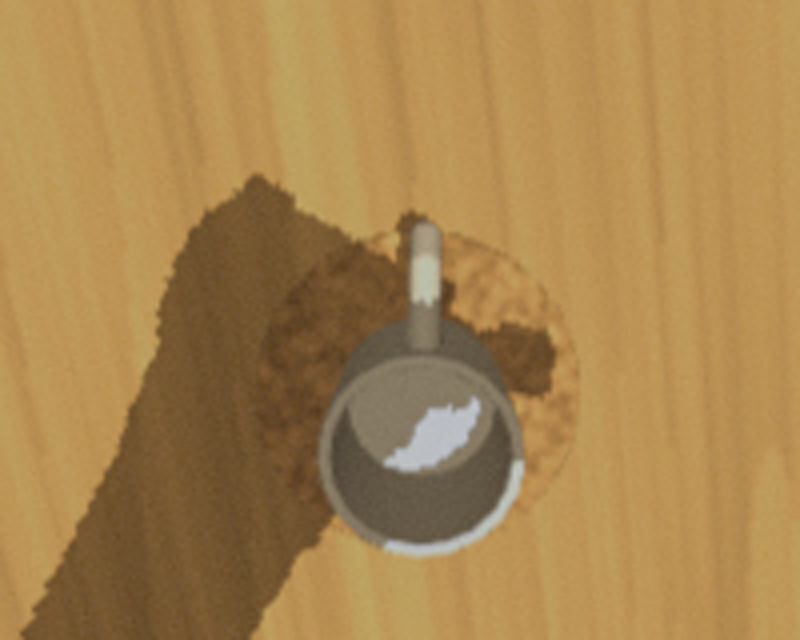

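View pics/side33.png

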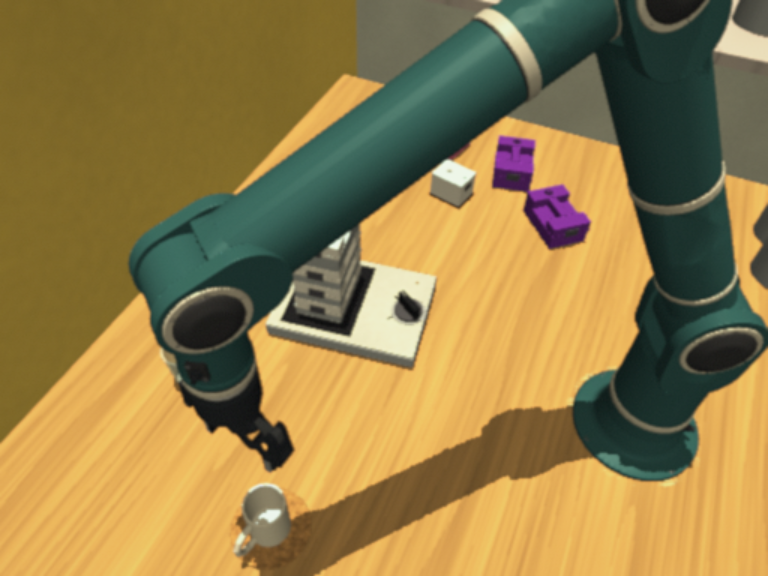

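View pics/scene33.png

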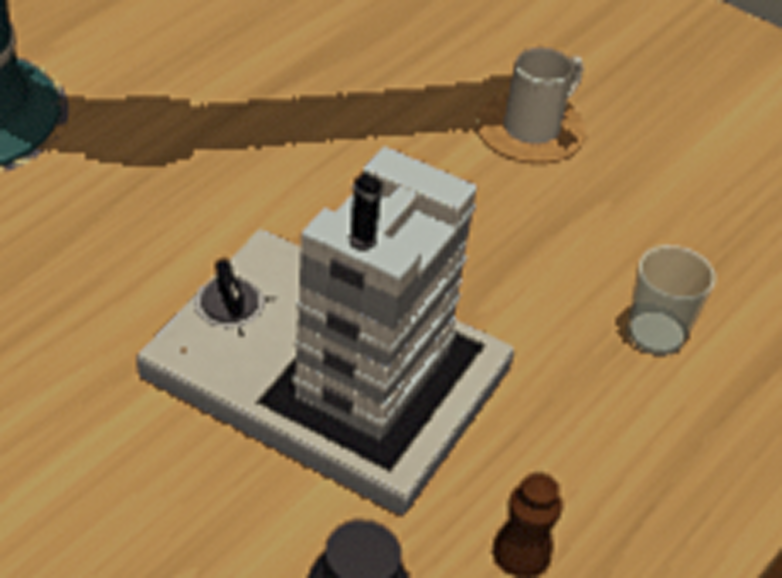

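```bash
python3 -c "
from plant import bot
print(bot.job_done(), bot.observe()['clock'])"
```

```text
the job is handed in; nothing more can be done
the job is handed in; nothing more can be done
```

The job is handed in at about 63 s of the 210 s allowed. The mug is on the coaster, the lunch boxes are stacked on the heating field, the probe is in the deep box, and the knob is on.

- **Boxes:** All three plain boxes were there. I stacked them on the field with the white deep box on top, long sides across the plate. From the wrist camera, each box came out within about 1–2 mm and 0.5° of the field's centre and direction.
- **Probe:** It went into the port with no side force. It bottomed at the seated height I had worked out (grasp point 277.6 mm up), where force rose to 12 N. It stands upright in the later pictures. When lining up the probe tip with the port, the wrist camera and the two fixed cameras disagreed by 1–2 mm, so I used a middle value.
- **Knob:** I turned it about 1.37 rad clockwise after seating the probe. The last pictures show it still at on.
- **Mug:** It was knocked about 45 mm off the coaster's centre late in the run, while the robot was at the probe or knob. I picked it up and put it back in the middle. This happened after the knob was turned, though the mug had first been placed before the boxes.
- **Not touched:** The tumbler, jug, pepper mill and the pink and purple look-alikes were left alone. In the last pictures that show them they look unmoved.

I did not measure the stack again after the knob was turned, and only checked it by eye in the last scene picture, where it still stood square.

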